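# Rack the fermenter sight glasses and blanks for the autoclave

### The job

Get the fermenter port discs ready for the autoclave: take every disc out of the two storage blocks (they lie flush, so tip each one up in its pocket to get hold of its edge) and stand it on edge in the wire rack, the green sight glasses in the left row (green plate) and the white blanking discs in the right row (white plate), one disc to a slot. When every disc is racked, swing the hold-down frame fully down over them. Leave the bottle, beaker and wrench where they are.

Things in the scene. Friction and masses are not known exactly. Their poses are not given: they have to be found in the camera images.
- glass_1: Sight glass: green-tinted clear glass disc, 70 mm diameter, 12 mm thick, about 105 g. Origin at its centre, z along its axis (either way round). Starts flat in a pocket of one of the blocks; which pocket varies, and one of the four discs may be absent.
- glass_2: Sight glass like glass_1, 70 mm diameter, 12 mm thick, about 105 g. Origin at its centre, z along its axis (either way round). Starts flat in a pocket of one of the blocks; which pocket varies, and one of the four discs may be absent.
- blank_1: PTFE blanking disc: opaque white disc, 70 mm diameter, 12 mm thick, about 105 g. Origin at its centre, z along its axis (either way round). Starts flat in a pocket of one of the blocks; which pocket varies, and one of the four discs may be absent.
- blank_2: PTFE blanking disc like blank_1, 70 mm diameter, 12 mm thick, about 105 g. Origin at its centre, z along its axis (either way round). Starts flat in a pocket of one of the blocks; which pocket varies, and one of the four discs may be absent.
- block_a: Fixed blue storage block, 101 (its x) by 184 mm (y), deck 54 mm high (front wall 48); origin at bench height, 47 mm behind its front face; x points from the front, facing the robot, to the back. Two tip-up pockets at y = -45 and +45 mm, 74 mm wide, from x = -37 to +44 mm. A disc lies flat in one, centre at x = -1, z = 48 mm, flush with the deck: it cannot be gripped so. Yellow marks show the back.
- block_b: A second storage block, the same as block_a.
- press_a_left (a point): Point on top of block_a's left pocket (its y = +45 mm), 25 mm behind the block's origin, level with the deck: where to press. Pushed down here 13 to 16 mm below the deck, the disc rocks over a ridge across the pocket (back edge at block x = 1 mm, top 42 mm high) and its back rim drops into a slot behind the ridge, against the pocket's back wall.
- press_a_right (a point): The same point on block_a's right pocket (y = -45 mm). A tipped disc stays tipped by itself, top face to the back, its faces 55 to 75 degrees from level, its front edge raised some 18 mm or more above the deck; there it can be pinched across its 12 mm thickness, fingers coming down along its faces from above and in front.
- press_b_left (a point): The same on block_b's left pocket. Under a flat disc are a ledge along the pocket's front wall (5 mm wide) and the ridge (5 mm wide), both 42 mm high, with a recess down to 18 mm between them, which gives the front finger room under the raised edge; the slot behind the ridge narrows downwards, to 8 mm above the bench.
- press_b_right (a point): The same on block_b's right pocket.
- rack: Loose steel wire rack on rubber feet, 1.3 kg, 205 (its x) by 160 mm (y), origin at bench height midway between the two middle slots; x points away from the robot, y to its left. Two rows of three slots: left (y = +45 mm, green plate at its robot end) and right (y = -45 mm, white plate). A disc stands on edge in a slot, its axis along the rack's x, resting on two rails; its top is then 81 mm above the bench.
- left_1 (a point): Where the centre of a disc standing in left-row slot 1 comes to lie, 46 mm above the bench. Slot 1 is nearest the robot; slots are 46 mm apart along the rack's x. A slot lies between two wire loops, 15 mm apart low down and flaring to 24 mm at their tops, 50 mm above the bench.
- left_2 (a point): The same for left-row slot 2.
- left_3 (a point): The same for left-row slot 3 (nearest the hinge of the frame).
- right_1 (a point): The same for right-row slot 1.
- right_2 (a point): The same for right-row slot 2.
- right_3 (a point): The same for right-row slot 3.
- frame (a joint): Hold-down frame: two wires joined by a cross bar, hinged across the rack's far end (hinge line along the rack's y at its x = 108 mm, z = 92 mm). 0 = down, level above the discs; 1.6 to 1.75 rad = raised, as at the start. Stiff hinge: it stays where it is left; about 2 N at the bar moves it.
- frame_bar (a point): Middle of the frame's cross bar, 188 mm from the hinge line: an orange sleeve 12 mm thick and 60 mm long along the rack's y. When down it is 92 mm above the bench and 80 mm from the rack's origin towards the robot.
- bottle: Bystander: glass reagent bottle with blue cap, 70 mm diameter, 150 mm tall, origin under its centre.
- beaker: Bystander: clear plastic beaker, 80 mm diameter, 100 mm tall, origin under its centre.
- wrench: Bystander: steel wrench 160 mm long lying on the bench, origin on its underside.
There are look-alikes about, which are no part of the job. What is shaped like the blank_1 but blue is not meant. Leave any blue look-alike of the glass_1 alone.

How it is judged (in metres and radians):
On the way:
1. every disc stands in a slot of its own row, the frame still raised ((distance between glass_1 and left_1 below 0.012 m or distance between glass_1 and left_2 below 0.012 m or distance between glass_1 and left_3 below 0.012 m) and angle between the z axis of each of glass_1, glass_2, blank_1, blank_2 and the x axis of rack, either way round below 0.3 rad and linear speed of each of glass_1, glass_2, blank_1, blank_2 below 0.03 m/s and (distance between glass_2 and left_1 below 0.012 m or distance between glass_2 and left_2 below 0.012 m or distance between glass_2 and left_3 below 0.012 m) and (distance between blank_1 and right_1 below 0.012 m or distance between blank_1 and right_2 below 0.012 m or distance between blank_1 and right_3 below 0.012 m) and (distance between blank_2 and right_1 below 0.012 m or distance between blank_2 and right_2 below 0.012 m or distance between blank_2 and right_3 below 0.012 m) and value of joint frame above 1 rad), for 0.2 s.
At the end, for the whole second after the job is handed in: Every disc present stands at rest on edge in a slot of its row (sight glasses left, blanks right), its centre within 12 mm of the slot's point and its axis within 0.3 rad of the rack's x; the hold-down frame is down (joint below 0.07 rad) ((distance between glass_1 and left_1 below 0.012 m or distance between glass_1 and left_2 below 0.012 m or distance between glass_1 and left_3 below 0.012 m) and angle between the z axis of each of glass_1, glass_2, blank_1, blank_2 and the x axis of rack, either way round below 0.3 rad and linear speed of each of glass_1, glass_2, blank_1, blank_2 below 0.03 m/s and (distance between glass_2 and left_1 below 0.012 m or distance between glass_2 and left_2 below 0.012 m or distance between glass_2 and left_3 below 0.012 m) and (distance between blank_1 and right_1 below 0.012 m or distance between blank_1 and right_2 below 0.012 m or distance between blank_1 and right_3 below 0.012 m) and (distance between blank_2 and right_1 below 0.012 m or distance between blank_2 and right_2 below 0.012 m or distance between blank_2 and right_3 below 0.012 m) and value of joint frame below 0.07 rad); the robot touches nothing.
It fails at once if the bottle is pushed more than 30 mm or knocked over (distance of bottle from where it was at the start of the episode above 0.03 m or angle between bottle's own z axis and vertical above 0.5 rad).
It fails at once if the beaker is pushed more than 30 mm or knocked over (distance of beaker from where it was at the start of the episode above 0.03 m or angle between beaker's own z axis and vertical above 0.5 rad).
It fails at once if the wrench is pushed more than 30 mm or knocked over (distance of wrench from where it was at the start of the episode above 0.03 m or angle between wrench's own z axis and vertical above 0.5 rad).
Of glass_1, glass_2, blank_1, blank_2 only 3 to 4 are there at a start; the rules pass over those that are not, and their reading is None.
At some moment in a run one of rack may be knocked a few centimetres aside while the robot is not near it.
It also fails if it takes over 210 s, if anything falls off the work surface, if the arm or the gripper's body presses on something with over 40 N, if the wrist force passes 120 N, or if a joint passes its speed limit or range.

### The arm

A 6-joint arm with a two-finger parallel gripper is mounted at the origin on the work surface. World frame = base frame: x ahead of the robot, y to its left, z up, the work surface at z = 0. Lengths are in mm, angles in rad, forces in N, time in s.
With the tool pointing down it reaches from about 275 to 1000 mm from the base axis. Payload 8.4 kg.
Tool frame: the origin (TCP) lies on the centre line of the jaws, within the pads' length; the fingertips stand 17 mm ahead of it and the grasp point (between the pads) lies 2 mm behind it (r.tcp_to_tips is the z of the fingertips in the tool frame, in mm); z points along the fingers, y is the direction in which the jaws open and shut (so a half turn about z gives the same grasp; the last joint's range is limited). The gripper opens to 85 mm and grips with 20 to 120 N. Pads are 22 mm wide; open, the fingers measure 114 mm over their backs; the gripper's body (76 mm by 85 mm) begins 54 mm behind the grasp point. The pads swing forward as they close: fully open they stand 13 mm farther back than shut.
Start: joints at [-1.308, 0.353, 1.633, -0, 1.155, -0.002], TCP at [163.571, -603.218, 212.981] pointing down, gripper open.
Joint ranges: [-2.63, 2.63], [-0.92, 2.1], [0.06, 2.66], [-1.3, 4.44], [0, 2.69], [-3.02, 3.02]. Speed limits (rad/s): [2.22, 2.22, 2.79, 3.14, 3.14, 3.14].

### API

Orientations are given as [roll, pitch, yaw] about the fixed x, y, z axes, in that order (R = Rz(yaw) Ry(pitch) Rx(roll)).
In Python, from rig import r, cams, job gives the robot as it stands.
- The arm moves only by the tool drive_tool, never from a script. Its argument "deltas" is a list of rows, each a list of 4 numbers: the shift along the tool's x, y, z in cm, then the turn about the tool's z in rad. In form: [[x, y, z, roll], ...]. A call has 1 to 12 rows; each row shifts and turns the commanded pose from where the row before left it, along the tool's axes as they then stand; what a row does not reach is not made up. A row lasts 1/12 s, in which the tool goes at most 41.7 mm and 7.16 degrees, less where a joint would pass 70% of its speed; a pose out of reach is approached as far as the arm can. A call with a gripper value outside its range is refused whole. "jaw" is the closure, from 0 (fully open) to 1 (shut), set as the call begins (left out, the last holds). The fingers move at their own pace and stop on an object; "force" is the grip in N (left out, the last holds). Time passes only in rows, so rows that do not move let the fingers close. It gives the time, the measured TCP pose, the force and the opening at its end, in the units of the state.
- r.sense(): the state, without advancing time (a new reading comes with each control period).
- cams.grab_frame(name): name is "side" or "top"; returns (picture, depth): 420x560x3 uint8, red, green, blue; 420x560 float32, mm along the optical axis (not along the pixel's ray), 0 where there is no reading.
- cams.camera_params(name): a dict with "fx", "fy", "cx", "cy" (pixels), "R" (3x3) and "t" (3): a world point X has camera coordinates R X + t. Camera axes: x right, y down, z forward; pixel columns grow to the right and rows downward; lengths in mm; the calibration is good to about 2 mm. A picture is of the moment at which its call begins. camera_params takes no time and is no camera call.
- job.sign_off(): hands the job in, once; it reports no verdict.
The state is a dict: "clock": time; "qpos": joint angles; "qvel": joint speeds; "joint_efforts": joint torques, N m; "eef_pos": TCP position; "tcp_rot": TCP orientation; "contact_force": force on the tool from outside, world axes, zero at the start; "wrist_torque": the same for the moment, N m; "opening": opening from 0.0 (shut) to 1.0 (fully open).
Only numpy, scipy, OpenCV 4.12 (cv2) and the standard library are available. Lean on these libraries where they do the work, as an engineer would, in place of code of your own. Each camera call takes 0.05 s, during which the arm holds its last target. There are 200 camera calls.

## Working session

There is one attempt and no reset: what is moved stays moved. The work goes in short steps, Python scripts to look and compute and a tool call to move; the robot and the scene stay as the last step left them, time stands still between calls to the robot, and variables do not carry over. Pictures are saved under pics/ and viewed, about 12 in all and at most 16, crops included, and the job is handed in when it is done.

Besides the shell and the picture viewer there is one more tool, called after "Emit:" as name(argument=value, ...), one argument or row to a line, values as JSON. drive_tool: Moves the arm, as the interface text tells. Its arguments: {"type":"object","properties":{"deltas":{"type":"array"},"jaw":{"type":"number"},"force":{"type":"number"}},"required":["deltas"]}

```bash
ls; mkdir -p pics; cat > h.py <<'E'
import numpy as np, cv2
from rig import r, cams, job
def shot(n,f):
    p,d=cams.grab_frame(n); cv2.imwrite(f'pics/{f}.png',p[:,:,::-1]); np.save(f'pics/{f}.npy',d); return p,d
def world(n,d,u,v,k=1):
    c=cams.camera_params(n); w=d[max(0,v-k):v+k+1,max(0,u-k):u+k+1]; z=np.median(w[w>0])
    X=np.array([(u-c['cx'])/c['fx']*z,(v-c['cy'])/c['fy']*z,z]); return np.array(c['R']).T@(X-np.array(c['t']))
def proj(n,X):
    c=cams.camera_params(n); q=np.array(c['R'])@np.array(X)+np.array(c['t']); return q[0]/q[2]*c['fx']+c['cx'],q[1]/q[2]*c['fy']+c['cy']
E
python3 - <<'E'
from h import *
shot('top','t0');shot('side','s0')
print(r.sense()); 
for n in('top','side'):print(cams.camera_params(n))
E
```

```text
pics
{'clock': 0.1, 'qpos': array([-1.30842221e+00,  3.53564277e-01,  1.63405370e+00, -5.53348327e-06,
        1.15518447e+00, -2.42308816e-03]), 'qvel': array([-0.0003962 , -0.00086727, -0.00083965,  0.00122628,  0.00196283,
        0.00152194]), 'joint_efforts': array([ 1.37327595e-03, -6.06355476e+01, -3.42817640e+01,  1.41393512e-04,
        3.92085043e-03, -5.36505786e-05]), 'eef_pos': array([ 163.44122362, -602.79557273,  212.34848223]), 'tcp_rot': array([-3.14038285e+00,  2.12826580e-06,  2.64799444e-01]), 'contact_force': array([-0.60484059, -0.05551082,  1.29270818]), 'wrist_torque': array([-0.02465299, -0.01346976,  0.07547532]), 'opening': 1.0031181893628196}
{'fx': 495.0207222806797, 'fy': 495.0207222806797, 'cx': 283.01609524429324, 'cy': 214.72674925872502, 'R': array([[-0.02515277, -0.99967942, -0.00289806],
       [-0.99747148,  0.02528976, -0.06641597],
       [ 0.06646797,  0.00122019, -0.99778781]]), 't': array([  76.08865005,  573.64313649, 1455.28953931])}
{'fx': 439.7232136914962, 'fy': 439.7232136914962, 'cx': 278.624580690933, 'cy': 197.91684823039432, 'R': array([[-9.83682810e-01, -1.79910461e-01,  5.96296582e-04],
       [-1.39056747e-01,  7.58198698e-01, -6.37022728e-01],
       [ 1.14154941e-01, -6.26711226e-01, -7.70844789e-01]]), 't': array([ 584.84499428,   86.65792224, 1021.47849144])}
```

View pics/t0.png

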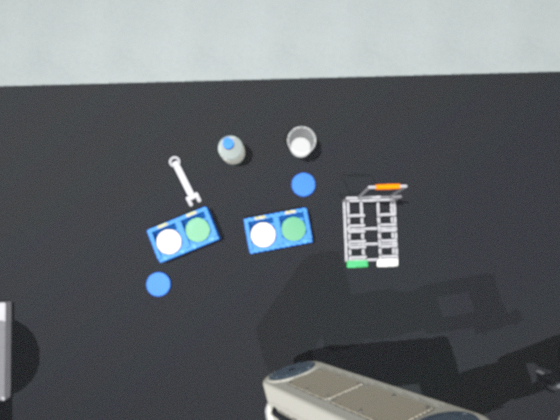

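View pics/s0.png

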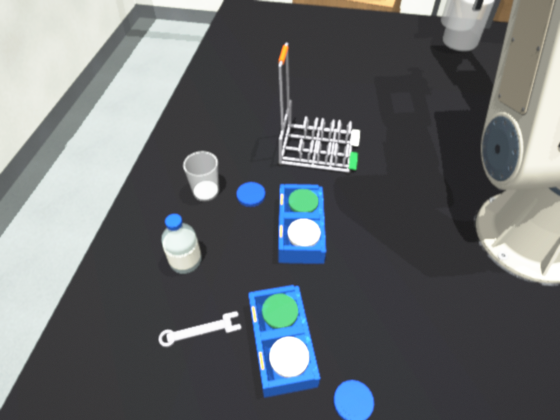

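The top view shows four discs in pockets: white (169,241) and green (197,229) in the left block, white (263,235) and green (293,229) in the middle block. The blue discs at (158,284) and (303,184) lie on the bench and are look-alikes. The rack is at (371,232), with its frame raised and the orange bar at (388,187).

```bash
python3 - <<'E'
from h import *
p=cv2.imread('pics/t0.png');d=np.load('pics/t0.npy')
c=cams.camera_params('top');R=np.array(c['R']);t=np.array(c['t'])
v,u=np.mgrid[:420,:560]
X=np.stack([(u-c['cx'])/c['fx']*d,(v-c['cy'])/c['fy']*d,d],-1); W=(X-t)@R
np.save('pics/W0.npy',W)
h=cv2.cvtColor(p,cv2.COLOR_BGR2HSV)
blue=(h[...,0]>95)&(h[...,0]<125)&(h[...,1]>120)
def ray(u,v,z):
    dr=R.T@np.array([(u-c['cx'])/c['fx'],(v-c['cy'])/c['fy'],1]);o=-R.T@t;return o+dr*(z-o[2])/dr[2]
for nm,(x0,x1,y0,y1) in dict(L=(140,225,200,270),M=(238,320,200,260)).items():
    m=np.zeros_like(blue);m[y0:y1,x0:x1]=True
    s=m&(W[...,2]>44)&(W[...,2]<65)
    pts=W[s];print(nm,'z med',np.median(pts[:,2]),cv2.minAreaRect(pts[:,:2].astype(np.float32)))
    wht=m&(h[...,1]<60)&(h[...,2]>170);grn=m&(h[...,0]>50)&(h[...,0]<85)&(h[...,1]>60)
    C=[]
    for k in(wht,grn):
        n,l,st,ce=cv2.connectedComponentsWithStats(k.astype(np.uint8));i=1+st[1:,4].argmax();q=ray(*ce[i],54);C.append(q);print(ce[i],st[i],q.round(1),np.median(W[l==i],0).round(1))
    print('sep',np.linalg.norm(C[0]-C[1]),'yaw',np.arctan2(*(C[0]-C[1])[[0,1]])*-1)
m=np.zeros_like(blue);m[180:275,335:415]=True
for nm,k in dict(green=(h[...,0]>50)&(h[...,0]<85)&(h[...,1]>100),orange=(h[...,0]<20)&(h[...,1]>150),white=(h[...,1]<40)&(h[...,2]>215)).items():
    k=k&m;n,l,st,ce=cv2.connectedComponentsWithStats(k.astype(np.uint8));i=1+st[1:,4].argmax();print(nm,ce[i],st[i],np.median(W[l==i],0).round(1))
s=cv2.resize(p[175:275,330:420],None,fx=6,fy=6,interpolation=cv2.INTER_CUBIC);cv2.imwrite('pics/c1.png',s)
q=cv2.imread('pics/s0.png')
s=cv2.resize(q[100:180,270:370],None,fx=6,fy=6,interpolation=cv2.INTER_CUBIC)
cv2.imwrite('pics/c2.png',s)
E
```

```text
L z med 51.65621666536046 ((525.1752319335938, 354.0743408203125), (101.4759521484375, 185.11441040039062), 20.696672439575195)
[168.3740458  241.17175573] [156 229  26  26 524] [504.7 395.8  54. ] [504.8 396.8  52. ]
[197.18993135 229.38672769] [186 218  24  23 437] [536.7 311.8  54. ] [536.9 312.6  52.1]
sep 89.95142702059435 yaw 0.364537687000313
M z med 52.081785344986805 ((529.646728515625, 76.97332763671875), (100.77531433105469, 184.0586700439453), 9.158283233642578)
[262.57059961 234.15280464] [250 222  26  26 517] [518.1 122.2  54. ] [518.2 122.   52.3]
[292.94075829 228.46208531] [282 217  23  24 422] [532.4  33.7  54. ] [532.9  33.7  52.3]
sep 89.64970024286326 yaw 0.1599974107040116
green [356.60122699 264.3006135 ] [346 261  23   8 163] [ 423.1 -151.1   15. ]
orange [387.29787234 188.40425532] [376 187  24   3  47] [ 618.3 -223.5  276.1]
white [387.22222222 260.96618357] [377 255  21  12 207] [ 430.3 -243.5   16.2]
```

View pics/c1.png

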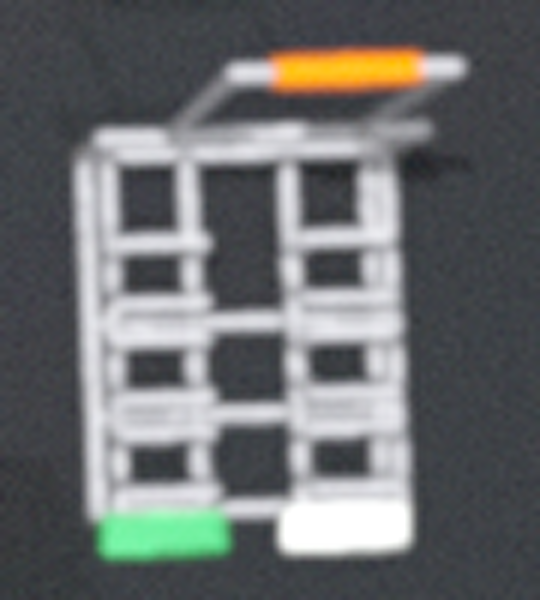

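Emit:
drive_tool(
  deltas=[
    [2.23,-3.12,0,0],
    [2.23,-3.12,0,0],
    [2.23,-3.12,0,0],
    [2.23,-3.12,0,0],
    [2.23,-3.12,0,0],
    [2.23,-3.12,0,0],
    [2.23,-3.12,0,0],
    [2.23,-3.12,0,0],
    [2.23,-3.12,0,0],
    [2.23,-3.12,0,0],
    [2.23,-3.12,0,0],
    [2.23,-3.12,0,0],
  ],
  jaw=1,
  force=30,
)

```text
clock: 1.1
eef_pos: [323.8, -170.1, 213.0]
tcp_rot: [3.141, -0.0, 0.264]
contact_force: [0.5, -0.1, 0.1]
opening: -0.002
```

Emit:
drive_tool(
  deltas=[
    [2.23,-3.12,0,0],
    [2.23,-3.12,0,0],
    [3.38,-1.11,0,0],
    [3.38,-1.11,0,0],
    [3.38,-1.11,0,0],
    [3.38,-1.11,0,0],
    [3.38,-1.11,0,0],
    [3.38,-1.11,0,0],
    [3.38,-1.11,0,0],
    [0,0,0,0.105],
    [0,0,0,0],
    [0,0,0,0],
  ],
)

```text
clock: 2.1
eef_pos: [557.8, 37.0, 212.3]
tcp_rot: [-3.142, 0.002, 0.163]
contact_force: [0.6, -0.1, 1.4]
opening: -0.002
```

```bash
cat >> h.py <<'E'
def go(x,y,z,yaw=None):
    s=r.sense();p=np.array(s['eef_pos']);ps=s['tcp_rot'][2];D=np.array([x,y,z])-p
    a=np.array([np.cos(ps),np.sin(ps)]);b=np.array([np.sin(ps),-np.cos(ps)])
    o=[D[:2]@a/10,D[:2]@b/10,-D[2]/10]; L=np.linalg.norm(D)
    print('at',p.round(1),'yaw',round(ps,3),'F',np.round(s['contact_force'],1),'op',round(s['opening'],3),'t',round(s['clock'],1))
    print('delta cm',np.round(o,2),'len',round(L),'rows',L/41.7,'roll',None if yaw is None else round((ps-yaw+np.pi/2)%np.pi-np.pi/2,3))
E
python3 - <<'E'
from h import *
print(r.tcp_to_tips);go(558,37,60,.16)
p,d=shot('top','t1')
cv2.imwrite('pics/c3.png',cv2.resize(cv2.cvtColor(p[175:275,330:420],cv2.COLOR_RGB2BGR),None,fx=2,fy=2))
E
```

```text
17.0
at [557.8  37.  212.3] yaw 0.163 F [ 0.6 -0.1  1.4] op -0.002 t 2.1
delta cm [ 0.02  0.   15.23] len 152 rows 3.6514162779870416 roll 0.003
```

Emit:
drive_tool(
  deltas=[
    [0,0,4,0],
    [0,0,4,0],
    [0,0,4,0],
    [0,0,1.3,0],
    [0,0,0.5,0],
    [0,0,0.5,0],
    [0,0,0.5,0],
    [0,0,0.3,0],
    [0,0,0.3,0],
    [0,0,0.2,0],
    [0,0,0,0],
    [0,0,0,0],
  ],
)

```text
clock: 3.15
eef_pos: [558.8, 37.0, 57.4]
tcp_rot: [3.142, -0.001, 0.16]
contact_force: [0.5, -0.4, 0.4]
opening: -0.002
```

Emit:
drive_tool(
  deltas=[
    [0,0,-1,0],
    [0,0,-2,0],
    [0,0,-3.5,0],
    [0,0,-3,0],
    [0,0,0,0],
  ],
)

```text
clock: 3.57
eef_pos: [562.4, 37.3, 158.7]
tcp_rot: [3.141, -0.009, 0.16]
contact_force: [1.6, 0.7, -1.0]
opening: 0.002
```

```bash
python3 - <<'E'
from h import *
go(544,126,150,.16)
q,_=shot('side','s1');p,d=shot('top','t2')
a=cv2.resize(q[170:280,250:350,::-1],(500,550),interpolation=cv2.INTER_CUBIC)
cv2.imwrite('pics/c4.png',a)
E
```

```text
at [562.4  37.3 158.7] yaw 0.16 F [ 1.6  0.7 -1. ] op 0.002 t 3.6
delta cm [-0.4  -9.05  0.87] len 91 rows 2.1831921861270627 roll -0.0
```

View pics/c4.png

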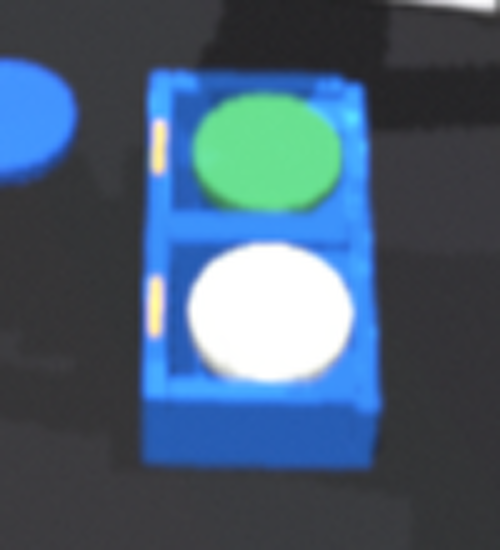

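```bash
python3 - <<'E'
from h import *
print(proj('side',[562,37,141]),proj('side',[532,33,54]),proj('top',[562,37,141]))
print(r.sense()['eef_pos'],r.sense()['contact_force'])
d=np.load('pics/s1.npy')
for u,v in[(303,200),(296,200),(310,200),(303,232)]:print(world('side',d,u,v).round(1))
E
```

```text
(np.float64(290.3547510819424), np.float64(173.36220624244027)) (np.float64(302.60512235193454), np.float64(199.34007722675656)) (np.float64(292.00701839258886), np.float64(216.4238905743514))
[559.71361547  37.06602711 154.12206531] [ 0.49316418  0.20124202 -0.44928907]
[530.9  34.2  53.3]
[546.9  36.7  52.8]
[514.9  31.7  53.8]
[517.7 124.2  53.9]
```

View pics/s1.png

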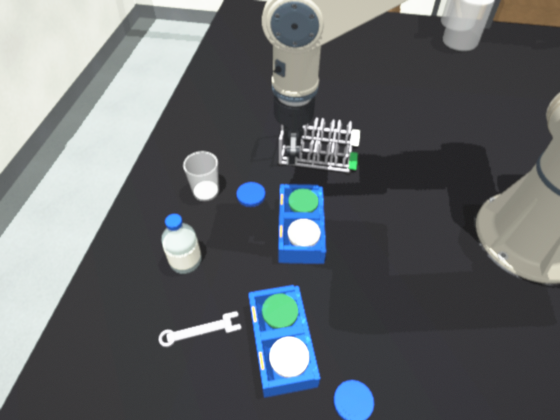

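Emit:
drive_tool(
  deltas=[
    [-0.2,0,3,0],
    [0,0,3,0],
    [0,0,2,0],
    [0,0,0.4,0],
    [0,0,0.4,0],
    [0,0,0.4,0],
    [0,0,0.3,0],
    [0,0,0.2,0],
    [0,0,0.2,0],
    [0,0,0,0],
    [0,0,0,0],
    [0,0,0,0],
  ],
)

```text
clock: 4.67
eef_pos: [556.8, 36.7, 53.3]
tcp_rot: [3.142, -0.001, 0.16]
contact_force: [-1.2, 0.2, -0.3]
opening: -0.003
```

```bash
python3 - <<'E'
from h import *
go(557,37,55,.16)
q,_=shot('side','s2')
a=cv2.resize(q[170:280,250:350,::-1],(500,550),interpolation=cv2.INTER_CUBIC)
cv2.imwrite('pics/c5.png',a)
E
```

```text
at [556.8  36.7  53.3] yaw 0.16 F [-1.2  0.2 -0.3] op -0.003 t 4.7
delta cm [ 0.02 -0.03 -0.17] len 2 rows 0.04072495941844371 roll -0.0
```

View pics/c5.png

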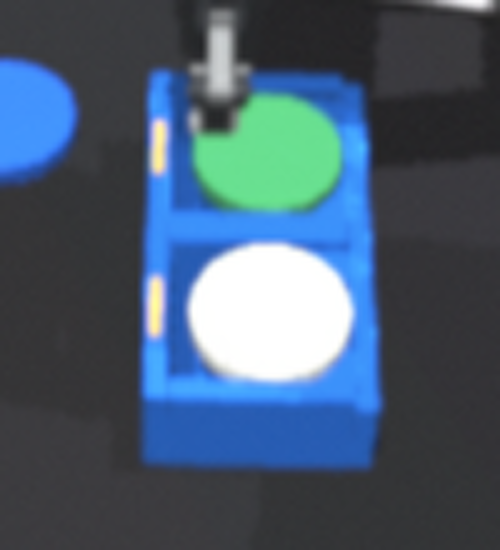

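```bash
python3 - <<'E'
from h import *
print(proj('side',[556.8,36.7,36.3]),proj('side',[556.8,36.7,54]))
d=np.load('pics/s2.npy')
for u,v in[(303,193),(303,200),(303,207),(296,204),(310,200),(315,200),(293,190),(293,194),(293,196),(303,232)]:print(u,v,world('side',d,u,v).round(1))
p,d=shot('top','t3');print(proj('top',[532,34,54]))
for u,v in[(293,230),(293,234),(293,237),(297,228),(285,228)]:print(u,v,world('top',d,u,v,0).round(1))
print(r.sense()['contact_force'])
E
```

```text
(np.float64(291.61539249359413), np.float64(203.84176187219916)) (np.float64(291.7936407845655), np.float64(199.0621599546878))
303 193 [533.9  13.5  53.7]
303 200 [530.9  34.1  53.2]
303 207 [527.8  55.5  54.3]
296 204 [545.   48.8  53.2]
310 200 [514.9  32.   54.2]
315 200 [503.5  28.6  52.5]
293 190 [547.   96.6 157.1]
293 194 [553.1  47.1  85.2]
293 196 [553.   46.6  77.6]
303 232 [517.8 123.1  52.4]
(np.float64(292.85640747398014), np.float64(228.59800284924802))
293 230 [514.8  40.5 426.8]
293 234 [516.4  34.   51.6]
293 237 [507.6  34.3  56.2]
297 228 [518.7  31.9 432.7]
285 228 [519.2  57.6 436. ]
[-0.60597868 -0.43189086  0.71087168]
```

```bash
python3 - <<'E'
from h import *
p,d=cams.grab_frame('side');print(r.sense()['eef_pos'])
for v in range(160,206,3):
    print(v,[tuple(world('side',d,u,v,0).round(0).astype(int)) if d[v,u]>0 else 0 for u in(288,291,294,297,300)])
E
```

```text
[556.74901993  36.66806184  53.20394712]
160 [(np.int64(562), np.int64(73), np.int64(218)), (np.int64(556), np.int64(74), np.int64(221)), (np.int64(551), np.int64(72), np.int64(219)), (np.int64(545), np.int64(72), np.int64(221)), (np.int64(539), np.int64(69), np.int64(219))]
163 [(np.int64(562), np.int64(72), np.int64(209)), (np.int64(556), np.int64(74), np.int64(211)), (np.int64(550), np.int64(72), np.int64(211)), (np.int64(544), np.int64(71), np.int64(211)), (np.int64(539), np.int64(68), np.int64(209))]
166 [(np.int64(562), np.int64(74), np.int64(202)), (np.int64(556), np.int64(72), np.int64(201)), (np.int64(550), np.int64(74), np.int64(205)), (np.int64(544), np.int64(70), np.int64(202)), (np.int64(539), np.int64(66), np.int64(199))]
169 [(np.int64(564), np.int64(57), np.int64(175)), (np.int64(556), np.int64(74), np.int64(194)), (np.int64(550), np.int64(71), np.int64(193)), (np.int64(544), np.int64(71), np.int64(193)), (np.int64(540), np.int64(51), np.int64(174))]
172 [(np.int64(568), np.int64(34), np.int64(141)), (np.int64(555), np.int64(75), np.int64(187)), (np.int64(550), np.int
[... 1972 characters left out ...]
nt64(55))]
199 [(np.int64(566), np.int64(35), np.int64(51)), (np.int64(559), np.int64(34), np.int64(50)), (np.int64(552), np.int64(37), np.int64(55)), (np.int64(545), np.int64(33), np.int64(52)), (np.int64(538), np.int64(33), np.int64(54))]
202 [(np.int64(565), np.int64(37), np.int64(42)), (np.int64(557), np.int64(45), np.int64(53)), (np.int64(550), np.int64(44), np.int64(53)), (np.int64(543), np.int64(45), np.int64(56)), (np.int64(537), np.int64(40), np.int64(51))]
205 [(np.int64(567), np.int64(25), np.int64(15)), (np.int64(556), np.int64(54), np.int64(54)), (np.int64(549), np.int64(52), np.int64(52)), (np.int64(542), np.int64(53), np.int64(55)), (np.int64(536), np.int64(50), np.int64(53))]
```

The fingertips are seen at z of about 70 although the TCP reads 53, and there is no contact force. I'll feel for contact downwards in small steps.

Emit:
drive_tool(
  deltas=[
    [0,0,0.4,0],
    [0,0,0.4,0],
    [0,0,0.3,0],
    [0,0,0,0],
  ],
)

```text
clock: 5.15
eef_pos: [556.0, 36.6, 41.1]
tcp_rot: [-3.141, 0.001, 0.16]
contact_force: [-0.0, 0.1, -1.4]
opening: -0.002
```

Emit:
drive_tool(
  deltas=[
    [0,0,0.3,0],
    [0,0,0,0],
  ],
)

```text
clock: 5.32
eef_pos: [556.3, 36.6, 38.4]
tcp_rot: [-3.142, 0.001, 0.16]
contact_force: [-0.7, 0.3, 0.2]
opening: -0.003
```

Emit:
drive_tool(
  deltas=[
    [0,0,0.3,0],
    [0,0,0,0],
  ],
)

```text
clock: 5.48
eef_pos: [556.4, 36.6, 35.6]
tcp_rot: [-3.142, 0.0, 0.16]
contact_force: [-0.0, -0.1, 0.0]
opening: 0.0
```

```bash
python3 - <<'E'
from h import *
go(557,37,55,.16)
q,d=shot('side','s3')
for n in('side',):
  for v in range(190,212,2): print(v,[d[v,u].round() for u in range(286,304,2)])
cv2.imwrite('pics/c6.png',cv2.resize(q[140:230,250:340,::-1],(720,720),interpolation=cv2.INTER_CUBIC))
E
```

```text
at [556.4  36.6  35.6] yaw 0.16 F [-0.  -0.1  0. ] op 0.0 t 5.5
delta cm [ 0.06 -0.03 -1.94] len 19 rows 0.4662520086867015 roll -0.0
190 [np.float32(1053.0), np.float32(917.0), np.float32(916.0), np.float32(914.0), np.float32(915.0), np.float32(915.0), np.float32(916.0), np.float32(1036.0), np.float32(1038.0)]
192 [np.float32(1061.0), np.float32(914.0), np.float32(913.0), np.float32(917.0), np.float32(912.0), np.float32(911.0), np.float32(913.0), np.float32(1034.0), np.float32(1033.0)]
194 [np.float32(1063.0), np.float32(912.0), np.float32(912.0), np.float32(914.0), np.float32(913.0), np.float32(912.0), np.float32(911.0), np.float32(1031.0), np.float32(1034.0)]
196 [np.float32(1063.0), np.float32(962.0), np.float32(996.0), np.float32(990.0), np.float32(993.0), np.float32(1001.0), np.float32(944.0), np.float32(1026.0), np.float32(1026.0)]
198 [np.float32(1058.0), np.float32(1007.0), np.float32(996.0), np.float32(997.0), np.float32(997.0), np.float32(1009.0), np.float32(1026.0), np.float32(1028.0), np.float32(1023.0)]
200 [np.float32(1058.0), np.float32(1015.0), np.float32(1004.0), np
[... 342 characters left out ...]
2.0), np.float32(1013.0), np.float32(1014.0), np.float32(1013.0), np.float32(1015.0), np.float32(1010.0), np.float32(1013.0), np.float32(1012.0)]
206 [np.float32(1043.0), np.float32(1058.0), np.float32(1010.0), np.float32(1014.0), np.float32(1006.0), np.float32(1006.0), np.float32(1009.0), np.float32(1006.0), np.float32(1006.0)]
208 [np.float32(1041.0), np.float32(1053.0), np.float32(1017.0), np.float32(1009.0), np.float32(1002.0), np.float32(1005.0), np.float32(1004.0), np.float32(1005.0), np.float32(1007.0)]
210 [np.float32(1037.0), np.float32(1051.0), np.float32(1057.0), np.float32(1015.0), np.float32(1005.0), np.float32(1005.0), np.float32(1003.0), np.float32(1002.0), np.float32(1000.0)]
```

View pics/c6.png

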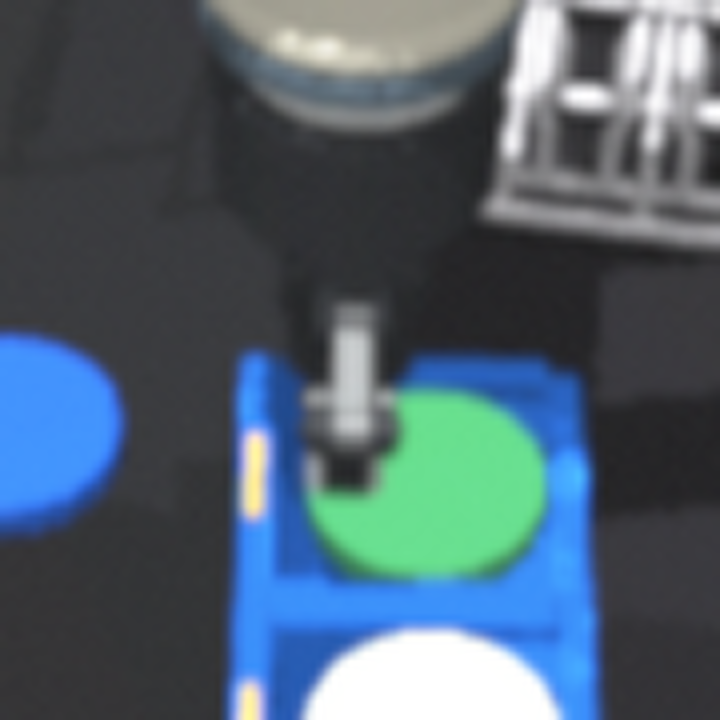

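Emit:
drive_tool(
  deltas=[
    [0,0,0.3,0],
    [0,0,0,0],
  ],
)

```text
clock: 5.7
eef_pos: [556.5, 36.7, 32.7]
tcp_rot: [-3.142, 0.0, 0.16]
contact_force: [0.0, 0.5, -0.2]
opening: 0.001
```

Emit:
drive_tool(
  deltas=[
    [0,0,0.3,0],
    [0,0,0,0],
  ],
)

```text
clock: 5.87
eef_pos: [556.3, 36.6, 29.5]
tcp_rot: [-3.142, 0.001, 0.16]
contact_force: [0.5, 0.5, -0.4]
opening: 0.001
```

Emit:
drive_tool(
  deltas=[
    [0,0,0.2,0],
    [0,0,0,0],
  ],
)

```text
clock: 6.03
eef_pos: [556.4, 36.7, 27.7]
tcp_rot: [-3.142, 0.0, 0.16]
contact_force: [-0.1, 1.0, 0.4]
opening: -0.003
```

Emit:
drive_tool(
  deltas=[
    [0,0,0.2,0],
    [0,0,0,0],
  ],
)

```text
clock: 6.2
eef_pos: [556.5, 36.6, 25.7]
tcp_rot: [-3.142, 0.0, 0.16]
contact_force: [0.3, 0.4, 0.2]
opening: -0.0
```

```bash
python3 - <<'E'
from h import *
q,d=shot('side','s4')
for v in range(192,212): print(v,[tuple(int(a) for a in q[v,u]) for u in(290,292,294)],[world('side',d,u,v,0).round() for u in (290,292)])
E
```

```text
192 [(146, 149, 151), (182, 185, 186), (198, 200, 202)] [array([555.,  82., 132.]), array([550.,  88., 140.])]
193 [(137, 139, 141), (179, 181, 183), (193, 195, 195)] [array([554.,  89., 137.]), array([550.,  91., 140.])]
194 [(102, 104, 108), (171, 174, 176), (185, 188, 189)] [array([554.,  93., 138.]), array([549.,  91., 138.])]
195 [(100, 104, 108), (181, 184, 186), (198, 201, 202)] [array([553.,  93., 136.]), array([549.,  94., 138.])]
196 [(99, 102, 105), (174, 177, 179), (189, 192, 193)] [array([553.,  96., 136.]), array([549.,  96., 136.])]
197 [(80, 83, 87), (136, 138, 141), (148, 151, 152)] [array([553.,  97., 133.]), array([548.,  98., 136.])]
198 [(64, 66, 69), (98, 101, 103), (105, 108, 108)] [array([552.,  98., 132.]), array([548.,  98., 133.])]
199 [(62, 64, 66), (68, 69, 72), (71, 73, 74)] [array([559.,  50.,  69.]), array([555.,  48.,  68.])]
200 [(73, 75, 77), (47, 49, 51), (49, 51, 52)] [array([559.,  50.,  67.]), array([555.,  49.,  66.])]
201 [(80, 82, 84), (41, 43, 44), (43, 44, 46)] [array([559.,  49.,  61.]), array([555.,  49.,  62.])]
202 [(82, 85, 86), (39, 4
[... 338 characters left out ...]
rray([562.,  26.,  18.]), array([556.,  32.,  26.])]
206 [(70, 152, 128), (73, 157, 103), (74, 156, 103)] [array([562.,  29.,  17.]), array([556.,  34.,  25.])]
207 [(72, 156, 134), (74, 159, 104), (74, 158, 103)] [array([561.,  32.,  18.]), array([555.,  39.,  27.])]
208 [(69, 148, 128), (74, 159, 104), (74, 158, 103)] [array([561.,  33.,  15.]), array([555.,  39.,  24.])]
209 [(67, 145, 122), (73, 158, 103), (74, 159, 104)] [array([560.,  37.,  17.]), array([555.,  44.,  26.])]
210 [(68, 146, 125), (75, 159, 105), (74, 159, 104)] [array([560.,  41.,  17.]), array([554.,  47.,  26.])]
211 [(67, 143, 140), (70, 151, 110), (69, 152, 108)] [array([559.,  45.,  19.]), array([554.,  49.,  25.])]
```

Emit:
drive_tool(
  deltas=[
    [0,0,-0.5,0],
    [0,0,-0.5,0],
    [0,0,-3,0],
    [0,0,-3,0],
    [0,0,-2,0],
    [0,-3,0,0],
    [0,-3,0,0],
    [0.1,-3,0,0],
    [0,0,2,0],
    [0,0,2,0],
    [0,0,1.5,0],
    [0,0,0.5,0],
  ],
)

```text
clock: 7.25
eef_pos: [542.0, 125.7, 54.6]
tcp_rot: [3.141, 0.002, 0.16]
contact_force: [-1.0, -0.5, -0.8]
opening: 0.0
```

Emit:
drive_tool(
  deltas=[
    [0,0,0.5,0],
    [0,0,0.5,0],
    [0,0,0.5,0],
    [0,0,0.5,0],
    [0,0,0.5,0],
    [0,0,0.3,0],
    [0,0,0.3,0],
    [0,0,0,0],
    [0,0,0,0],
  ],
)

```text
clock: 8.0
eef_pos: [543.2, 125.6, 24.9]
tcp_rot: [3.142, 0.0, 0.16]
contact_force: [0.5, -0.7, 1.1]
opening: 0.003
```

```bash
python3 - <<'E'
from h import *
go(544,126,25,.16)
q,d=shot('side','s5')
cv2.imwrite('pics/c7.png',cv2.resize(q[180:270,260:350,::-1],(720,720),interpolation=cv2.INTER_CUBIC))
E
```

```text
at [543.2 125.6  24.9] yaw 0.16 F [ 0.5 -0.7  1.1] op 0.003 t 8.0
delta cm [ 0.08 -0.02 -0.01] len 1 rows 0.02085870685736734 roll -0.0
```

View pics/c7.png

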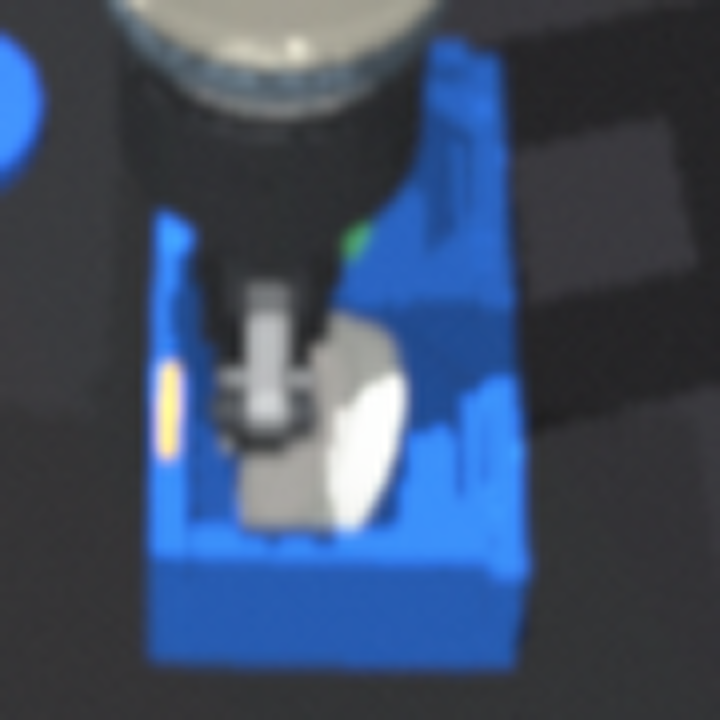

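The white disc is now tipped up, seen at crop (370,430). The green disc behind it is tipped too; its green edge shows at (355,240). On to the left block.

Emit:
drive_tool(
  deltas=[
    [0,0,-0.5,0],
    [0,0,-1,0],
    [0,0,-3,0],
    [0,0,-3,0],
    [0,0,-2.5,0],
    [0.97,-3.78,0,0],
    [0.97,-3.78,0,0],
    [0.97,-3.78,0,0],
    [0.97,-3.78,0,0],
    [0.97,-3.78,0,0],
    [0,0,0,-0.1],
    [0,0,0,-0.103],
  ],
)

```text
clock: 9.05
eef_pos: [561.2, 322.7, 126.2]
tcp_rot: [-3.141, -0.002, 0.37]
contact_force: [-0.2, -0.5, -0.4]
opening: -0.001
```

Emit:
drive_tool(
  deltas=[
    [0,0,2,0],
    [0,0,2,0],
    [0,0,2,0],
    [0,0,0.5,0],
    [0,0,0.5,0],
    [0,0,0.5,0],
    [0,0,0.5,0],
    [0,0,0.5,0],
    [0,0,0.5,0],
    [0,0,0.5,0],
    [0,0,0.5,0],
    [0,0,0,0],
  ],
)

```text
clock: 10.05
eef_pos: [560.5, 319.7, 23.9]
tcp_rot: [3.141, 0.001, 0.363]
contact_force: [0.8, 0.3, -0.8]
opening: -0.001
```

```bash
python3 - <<'E'
from h import *
go(529,404.6,25,.363)
go(561,320.4,25,.363)
q,d=shot('side','s6')
E
```

```text
at [560.5 319.7  23.9] yaw 0.363 F [ 0.8  0.3 -0.8] op -0.001 t 10.1
delta cm [ 0.07 -9.06 -0.11] len 91 rows 2.172904901353935 roll -0.0
at [560.5 319.7  23.9] yaw 0.363 F [ 0.8  0.3 -0.8] op -0.001 t 10.1
delta cm [ 0.07 -0.05 -0.11] len 1 rows 0.03389320117820606 roll -0.0
```

Emit:
drive_tool(
  deltas=[
    [0,0,-0.5,0],
    [0,0,-1,0],
    [0,0,-3,0],
    [0,0,-3,0],
    [0,0,-2,0],
    [0,-3,0,0],
    [0,-3,0,0],
    [0.1,-3,0,0],
    [0,0,2,0],
    [0,0,2,0],
    [0,0,1.5,0],
    [0,0,0.5,0],
  ],
)

```text
clock: 11.1
eef_pos: [529.0, 404.1, 58.9]
tcp_rot: [3.141, 0.002, 0.363]
contact_force: [-0.2, 0.1, -0.4]
opening: 0.003
```

Emit:
drive_tool(
  deltas=[
    [0,0,0.5,0],
    [0,0,0.5,0],
    [0,0,0.5,0],
    [0,0,0.5,0],
    [0,0,0.5,0],
    [0,0,0.5,0],
    [0,0,0.3,0],
    [0,0,0,0],
    [0,0,0,0],
    [0,0,-0.5,0],
    [0,0,-1,0],
    [0,0,-2,0],
  ],
)

```text
clock: 12.1
eef_pos: [529.0, 403.7, 61.3]
tcp_rot: [3.141, 0.003, 0.363]
contact_force: [-0.3, -0.5, 0.1]
opening: -0.001
```

Emit:
drive_tool(
  deltas=[
    [0,0,-4,0],
    [0,0,-4,0],
    [0,0,-2,0],
    [0,0,0,-0.12],
    [0,0,0,-0.12],
    [0,0,0,-0.12],
    [0,0,0,-0.12],
    [0,0,0,-0.12],
    [0,0,0,-0.12],
    [0,0,0,-0.12],
    [0,0,0,-0.12],
    [0,0,0,-0.12],
  ],
)

```text
clock: 13.1
eef_pos: [530.3, 404.7, 163.5]
tcp_rot: [3.141, -0.001, 1.449]
contact_force: [0.9, -0.3, -0.3]
opening: 0.007
```

Emit:
drive_tool(
  deltas=[
    [0,0,0,-0.12],
    [0,0,0,-0.12],
    [0,0,0,-0.12],
    [0,0,0,-0.13],
    [0,0,0,0],
  ],
  jaw=0.5,
)

```text
clock: 13.52
eef_pos: [530.3, 404.7, 163.4]
tcp_rot: [3.14, -0.0, 1.934]
contact_force: [-0.1, -0.0, -0.0]
opening: 0.499
```

```bash
python3 - <<'E'
from h import *
go(529,404.6,100,1.934)
q,d=shot('side','s7')
cv2.imwrite('pics/c8.png',cv2.resize(q[190:400,230:350,::-1],(600,600*210//120//2*2)[:2] if 0 else (340,595),interpolation=cv2.INTER_CUBIC))
a=cv2.resize(q[180:400,180:360,::-1],None,fx=2.7,fy=2.7,interpolation=cv2.INTER_CUBIC);cv2.imwrite('pics/c8.png',a);print(a.shape)
E
```

```text
at [530.3 404.7 163.4] yaw 1.934 F [-0.1 -0.  -0. ] op 0.499 t 13.5
delta cm [ 0.04 -0.13  6.34] len 63 rows 1.5205899982454687 roll -0.0
(594, 486, 3)
```

View pics/c8.png

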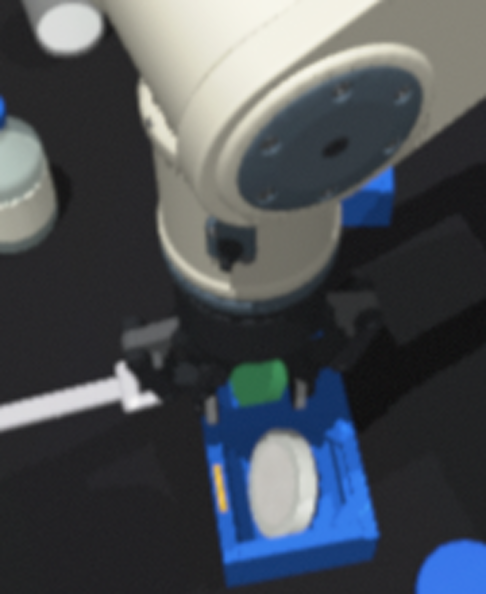

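```bash
cat >> h.py <<'E'
BL=(np.array([521.7,353.6]),.363); BM=(np.array([526.2,77.3]),.160)
def cloud(n,d):
    c=cams.camera_params(n);v,u=np.mgrid[:420,:560]
    X=np.stack([(u-c['cx'])/c['fx']*d,(v-c['cy'])/c['fy']*d,d],-1);return (X-np.array(c['t']))@np.array(c['R'])
def toblk(W,B):
    o,a=B;D=W[...,:2]-o;return np.stack([D[...,0]*np.cos(a)+D[...,1]*np.sin(a),-D[...,0]*np.sin(a)+D[...,1]*np.cos(a),W[...,2]],-1)
def blk(B,x,y):
    o,a=B;return o+np.array([x*np.cos(a)-y*np.sin(a),x*np.sin(a)+y*np.cos(a)])
E
python3 - <<'E'
from h import *
p=cv2.imread('pics/s7.png');d=np.load('pics/s7.npy');W=cloud('side',d)
h=cv2.cvtColor(p,cv2.COLOR_BGR2HSV)
b=toblk(W,BL)
k=(h[...,1]<60)&(d>0)&(abs(b[...,1]-45)<37)&(b[...,0]>-40)&(b[...,0]<45)&(b[...,2]<110)
q=b[k];print(k.sum(),q.min(0),q.max(0))
for z in range(20,90,8):
    s=q[(q[:,2]>=z)&(q[:,2]<z+8)]
    if len(s)>2: print(z,len(s),np.percentile(s[:,0],[5,50,95]).round(),np.percentile(s[:,1],[5,95]).round())
# tips
k=(b[...,2]>100)&(b[...,2]<200)&(abs(b[...,1]-45)<50)&(abs(b[...,0]-25)<60);q=b[k];print(np.percentile(q[:,2],[1,3,5,10]))
s=q[q[:,2]<165];print(s[np.argsort(s[:,2])[:12]].round())
print('xy grasp',blk(BL,8,45))
go(*blk(BL,8,45),100)
E
```

```text
823 [-20.13323737  12.23411579  13.57482331] [27.92297454 79.18863263 75.70608185]
20 62 [21. 23. 25.] [22. 68.]
28 95 [16. 19. 21.] [16. 72.]
36 93 [12. 15. 17.] [17. 75.]
44 114 [ 2. 10. 13.] [18. 79.]
52 130 [-6.  6.  8.] [19. 77.]
60 151 [-12.   0.   4.] [21. 71.]
68 132 [-12.  -6.  -1.] [30. 62.]
[181.39439556 186.36113036 186.58661589 188.27411341]
[]
xy grasp [513.20007128 398.50825327]
at [530.3 404.7 163.2] yaw 1.926 F [-0.4 -0.8  0.5] op 0.496 t 13.6
delta cm [ 0.02 -1.82  6.32] len 66 rows 1.5772850922293047 roll None
```

```bash
python3 - <<'E'
from h import *
for B in(BL,BM):
  for y in(45,-45): print(blk(B,2,y).round(1))
go(*blk(BL,2,45),36,1.934)
E
```

```text
[507.6 396.4]
[539.5 312.2]
[521. 122.]
[535.3  33.2]
at [530.3 404.7 163.2] yaw 1.926 F [-0.4 -0.8  0.5] op 0.496 t 13.6
delta cm [ 1.000e-02 -2.420e+00  1.272e+01] len 129 rows 3.105221710351204 roll -0.008
```

Emit:
drive_tool(
  deltas=[
    [0,-2.42,0,0],
    [0,0,0,0],
    [0,0,3.5,0],
    [0,0,3.5,0],
    [0,0,3,0],
    [0,0,1,0],
    [0,0,0.9,0],
    [0,0,0.8,0],
    [0,0,0,0],
  ],
)

```text
clock: 14.32
eef_pos: [507.6, 396.2, 34.8]
tcp_rot: [3.142, -0.0, 1.927]
contact_force: [-0.1, -0.7, -0.2]
opening: 0.498
```

Emit:
drive_tool(
  deltas=[
    [0,0,0,0],
    [0,0,0,0],
    [0,0,0,0],
    [0,0,0,0],
    [0,0,0,0],
    [0,0,0,0],
    [0,0,0,0],
    [0,0,0,0],
  ],
  jaw=1,
  force=25,
)

```text
clock: 14.98
eef_pos: [509.7, 397.6, 37.6]
tcp_rot: [3.136, -0.002, 1.928]
contact_force: [2.1, 0.3, 6.5]
opening: 0.193
```

Emit:
drive_tool(
  deltas=[
    [0,0,-0.5,0],
    [0,0,-0.5,0],
    [0,0,-0.5,0],
    [0,0,-1,0],
    [0,0,-1,0],
    [0,0,-2,0],
    [0,0,-3,0],
    [0,0,-3,0],
    [0,0,-3,0],
    [0,0,0,0],
  ],
)

```text
clock: 15.82
eef_pos: [509.3, 397.7, 187.0]
tcp_rot: [3.134, -0.003, 1.928]
contact_force: [1.2, 0.8, -0.2]
opening: 0.134
```

```bash
python3 - <<'E'
from h import *
go(500,0,180)
q,d=shot('side','s8')
W=cloud('side',d);c=r.sense()['eef_pos']
u,v=proj('side',[c[0],c[1],c[2]]);print(u,v)
a=cv2.resize(q[210:390,200:380,::-1],(600,600),interpolation=cv2.INTER_CUBIC);cv2.imwrite('pics/c9.png',a)
E
```

```text
at [509.3 397.7 187. ] yaw 1.928 F [ 1.2  0.8 -0.2] op 0.134 t 15.8
delta cm [-36.94 -14.77   0.7 ] len 398 rows 9.541851974311509 roll None
287.1584084418562 325.3933644742737
```

View pics/c9.png

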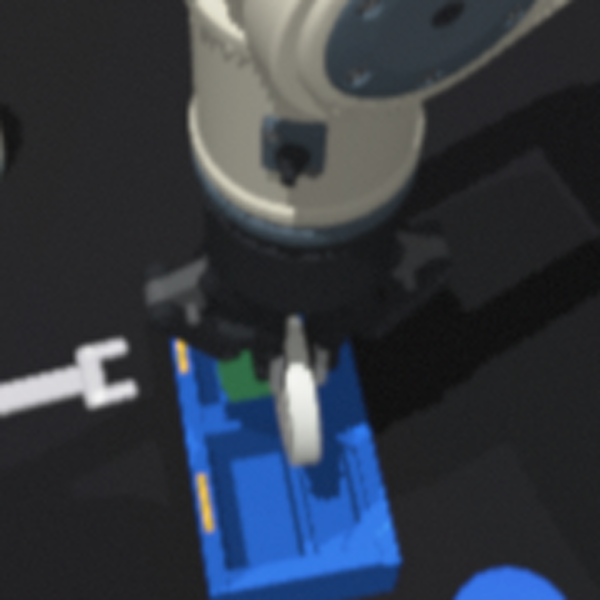

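White disc gripped upright, at crop (300,415). Next I measure the disc's height in the hand and fit the rack's pose.

```bash
cat >> h.py <<'E'
from scipy.optimize import minimize
def rackfit(p,x0=(525,-198,.08),show=None):
    g=cv2.GaussianBlur(p.max(2).astype(np.float32),(3,3),0)
    def segs(x):
        X,Y,a=x;o=[]
        for s in(-46,0,46):
            for e in(-12,12):
                for y0 in(-45,45):
                    for t in np.linspace(-22,22,12):o.append((s+e,y0+t,50))
        o=np.array(o);return np.c_[X+o[:,0]*np.cos(a)-o[:,1]*np.sin(a),Y+o[:,0]*np.sin(a)+o[:,1]*np.cos(a),o[:,2]]
    c=cams.camera_params('top')
    def uv(P):
        q=P@np.array(c['R']).T+np.array(c['t']);return q[:,0]/q[:,2]*c['fx']+c['cx'],q[:,1]/q[:,2]*c['fy']+c['cy']
    def f(x):
        u,v=uv(segs(x));return -cv2.remap(g,u.astype(np.float32)[None],v.astype(np.float32)[None],1).mean()
    best=min(((f((x0[0]+dx,x0[1]+dy,x0[2]+da)),dx,dy,da) for dx in range(-14,15,2) for dy in range(-12,13,3) for da in(-.08,-.04,0,.04,.08)))
    m=minimize(f,np.array(x0)+best[1:],method='Nelder-Mead',options=dict(initial_simplex=np.array(x0)+best[1:]+np.array([[0,0,0],[3,0,0],[0,3,0],[0,0,.04]])))
    if show:
        k=6;s=cv2.resize(p[175:280,325:420,::-1],None,fx=k,fy=k,interpolation=cv2.INTER_CUBIC);u,v=uv(segs(m.x))
        for a,b in zip(u,v):cv2.circle(s,(int((a-325+.5)*k),int((b-175+.5)*k)),2,(0,0,255),-1)
        cv2.imwrite(f'pics/{show}.png',s)
    return m.x,m.fun
def hexp(yaw):return (yaw)
E
python3 - <<'E'
from h import *
p=cv2.imread('pics/s8.png');d=np.load('pics/s8.npy');W=cloud('side',d);h=cv2.cvtColor(p,cv2.COLOR_BGR2HSV)
e=np.array([509.3,397.7]);k=(h[...,1]<40)&(h[...,2]>100)&(np.hypot(*(W[...,:2]-e).transpose(2,0,1))<45)&(W[...,2]>100)&(W[...,2]<240)
D=W[...,:2]-e;bx=D@[np.cos(.357),np.sin(.357)];by=D@[-np.sin(.357),np.cos(.357)]
q=np.c_[bx[k],by[k],W[k][:,2]];print(len(q))
for z in range(130,240,10):
    s=q[(q[:,2]>=z)&(q[:,2]<z+10)]
    if len(s)>2:print(z,len(s),np.percentile(s,[5,50,95],0)[:,:2].round().T.tolist())
p0=cv2.imread('pics/t0.png')[:,:,::-1];print(rackfit(p0,show='r0'))
p1,_=shot('top','t4');print(rackfit(p1,show='r1'))
E
```

```text
394
160 8 [[5.0, 6.0, 6.0], [-5.0, 5.0, 18.0]]
170 14 [[-1.0, 6.0, 6.0], [-0.0, 17.0, 33.0]]
180 30 [[-6.0, 5.0, 6.0], [7.0, 32.0, 35.0]]
190 49 [[-6.0, 1.0, 5.0], [14.0, 33.0, 35.0]]
200 65 [[-6.0, 1.0, 5.0], [12.0, 29.0, 32.0]]
210 140 [[-9.0, -2.0, 5.0], [-14.0, 16.0, 26.0]]
220 82 [[-6.0, -2.0, 8.0], [-8.0, 5.0, 12.0]]
230 5 [[6.0, 8.0, 10.0], [10.0, 11.0, 11.0]]
(array([ 5.06583629e+02, -1.94747078e+02,  8.53602570e-03]), np.float64(-192.351318359375))
(array([ 5.29807311e+02, -2.02861005e+02,  1.59321856e-02]), np.float64(-153.98057556152344))
```

View pics/r1.png

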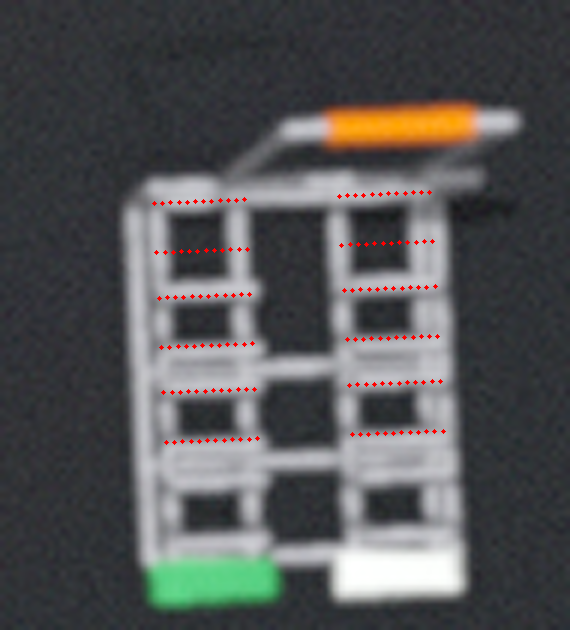

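```bash
sed -i 's/for e in(-12,12)/for e in(-14,14)/; s/range(-14,15,2)/range(-8,9,2)/' h.py
python3 - <<'E'
from h import *
c=cams.camera_params('top');R=np.array(c['R']);t=np.array(c['t']);print('cam',-R.T@t)
def ray(u,v,z):
    dr=R.T@np.array([(u-c['cx'])/c['fx'],(v-c['cy'])/c['fy'],1]);o=-R.T@t;return o+dr*(z-o[2])/dr[2]
g=ray(325+303/6,175+416/6,50);print(g)
p1=cv2.imread('pics/t4.png')[:,:,::-1];x,f=rackfit(p1,(g[0],g[1],.03),show='r2');print(x,f)
X,Y,a=x
for n,lx,ly,z in[('hinge',108,0,92),('plateG',-100,45,15),('plateW',-100,-45,15)]:
    P=[X+lx*np.cos(a)-ly*np.sin(a),Y+lx*np.sin(a)+ly*np.cos(a),z];u,v=proj('top',P);print(n,np.round(P),((u-325)*6,(v-175)*6))
d=np.load('pics/t4.npy');
for u,v in((361,272),(391,270)):print(world('top',d,u,v).round())
print(ray(361,271.5,15),ray(391,270.5,15))
p0=cv2.imread('pics/t0.png')[:,:,::-1];print(rackfit(p0,(g[0]+5,g[1],.06)))
E
```

```text
cam [ 477.37636758   59.78123195 1490.38974161]
[ 480.41029067 -204.69323499   50.        ]
[ 4.83243662e+02 -2.03828176e+02  1.23418004e-02] -178.31878662109375
hinge [ 591. -202.   92.] (np.float64(305.85076319965606), np.float64(180.4874118663866))
plateG [ 383. -160.   15.] (np.float64(206.98898772499047), np.float64(617.0739507874225))
plateW [ 384. -250.   15.] (np.float64(389.2704541636598), np.float64(610.2253838963206))
[ 400. -165.   17.]
[ 404. -254.   16.]
[ 401.25989544 -165.17408125   15.        ] [ 401.98270406 -254.10035062   15.        ]
(array([ 4.78211980e+02, -1.93033517e+02,  5.78492648e-03]), np.float64(-182.34963989257812))
```

View pics/r2.png

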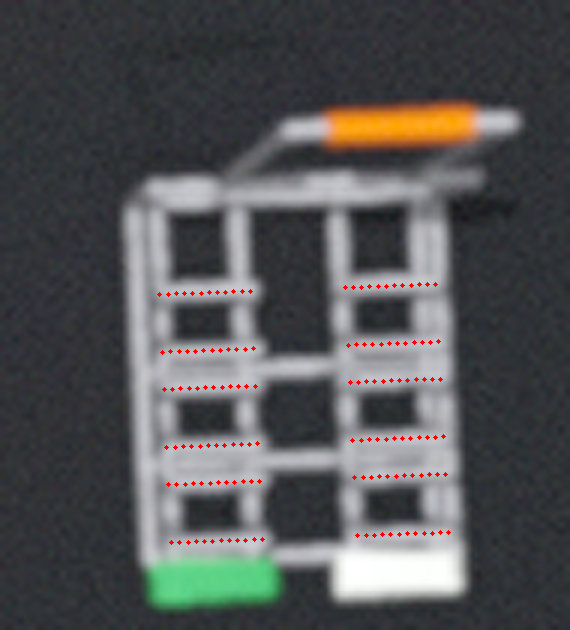

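Overlay matches the six loops and the hinge (180 px). The rack has already been knocked: it was at x≈478+22, and the plates are now at (401,-165) and (402,-254). Carrying white to right slot 2.

Emit:
drive_tool(
  deltas=[
    [-3.53,-1.476,0,0],
    [-3.53,-1.476,0,0],
    [-3.53,-1.476,0,0],
    [-3.53,-1.476,0,0],
    [-3.53,-1.476,0,0],
    [-3.53,-1.476,0,0],
    [-3.53,-1.476,0,0],
    [-3.53,-1.476,0,0],
    [-3.53,-1.476,0,0],
    [-3.53,-1.476,0,0],
    [-3.53,-1.476,0,0],
    [-3.53,-1.476,0,0],
  ],
  force=40,
)

```text
clock: 16.92
eef_pos: [487.4, -64.2, 178.8]
tcp_rot: [-3.139, -0.002, 1.928]
contact_force: [0.8, -0.3, -1.8]
opening: 0.122
```

Emit:
drive_tool(
  deltas=[
    [-3.53,-1.476,0,0],
    [-3.53,-1.476,0,0],
    [-3.53,-1.476,0,0],
    [-3.53,-1.476,0,0],
    [-3.53,-1.476,0,0],
    [0,0,0,0.112],
    [0,0,0,0.112],
    [0,0,0,0.112],
    [0,0,0,0],
    [0,0,0,0],
  ],
)

```text
clock: 17.75
eef_pos: [481.0, -253.4, 178.9]
tcp_rot: [-3.139, -0.001, 1.595]
contact_force: [0.7, -0.5, -1.1]
opening: 0.125
```

```bash
python3 - <<'E'
from h import *
go(484.2,-252,60,1.593)
p,d=shot('top','t5')
q,d=shot('side','s9')
cv2.imwrite('pics/c10.png',np.vstack([cv2.resize(p[170:290,320:440,::-1],(500,500))*1,]) )
a=cv2.resize(q[60:190,260:380,::-1],(550,596),interpolation=cv2.INTER_CUBIC);cv2.imwrite('pics/c11.png',a)
c=cams.camera_params('top');R=np.array(c['R']);t=np.array(c['t'])
def ray(u,v,z):
    dr=R.T@np.array([(u-c['cx'])/c['fx'],(v-c['cy'])/c['fy'],1]);o=-R.T@t;return o+dr*(z-o[2])/dr[2]
h=cv2.cvtColor(p,cv2.COLOR_RGB2HSV);m=np.zeros(h.shape[:2],bool);m[245:300,330:420]=1
k=(h[...,0]>50)&(h[...,0]<85)&(h[...,1]>100)&m;print(np.argwhere(k).mean(0),k.sum(), ray(*np.argwhere(k).mean(0)[::-1],15))
E
```

```text
at [ 481.  -253.4  178.9] yaw 1.595 F [ 0.7 -0.5 -1.1] op 0.125 t 17.8
delta cm [ 0.13  0.32 11.89] len 119 rows 2.8518653672155696 roll 0.002
[272.13043478 359.98757764] 161 [ 399.4781297  -162.11054819   15.        ]
```

View pics/c11.png

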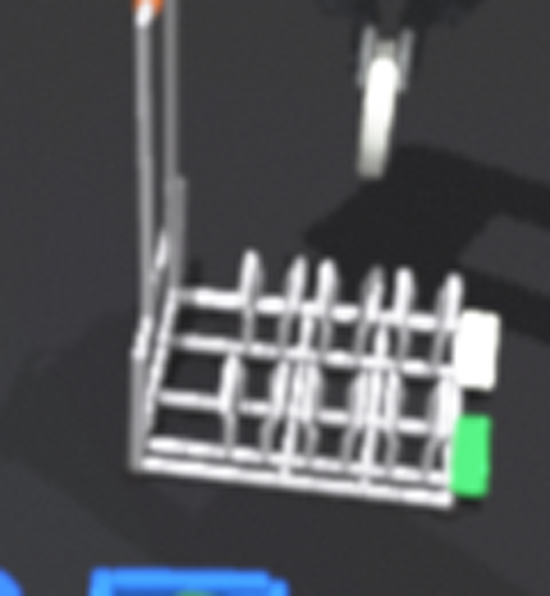

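```bash
python3 - <<'E'
from h import *
for P in([484.2,-251.5,50],[484.2,-229,50],[484.2,-274,50],[483,-161.5,50],[470.2,-251.5,50],[498.2,-251.5,50]):
    u,v=proj('side',P);print(P,((u-260)*4.583).round(),((v-60)*4.583).round())
E
```

```text
[484.2, -251.5, 50] 345.0 290.0
[484.2, -229, 50] 341.0 315.0
[484.2, -274, 50] 348.0 265.0
[483, -161.5, 50] 331.0 394.0
[470.2, -251.5, 50] 368.0 292.0
[498.2, -251.5, 50] 321.0 287.0
```

Emit:
drive_tool(
  deltas=[
    [0.15,0.25,2,0],
    [0,0,3,0],
    [0,0,3,0],
    [0,0,1,0],
    [0,0,1,0],
    [0,0,1,0],
    [0,0,0.7,0],
    [0,0,0.7,0],
    [0,0,0,0],
  ],
)

```text
clock: 18.6
eef_pos: [484.3, -252.3, 55.4]
tcp_rot: [-3.141, -0.0, 1.592]
contact_force: [-0.9, 0.8, -0.8]
opening: 0.127
```

Emit:
drive_tool(
  deltas=[
    [0,0,0.4,0],
    [0,0,0.3,0],
    [0,0,0,0],
  ],
)

```text
clock: 18.85
eef_pos: [484.5, -252.4, 48.9]
tcp_rot: [3.141, 0.0, 1.592]
contact_force: [-0.1, 0.2, -0.5]
opening: 0.125
```

Emit:
drive_tool(
  deltas=[
    [0,0,0.3,0],
    [0,0,0,0],
  ],
)

```text
clock: 19.02
eef_pos: [484.9, -252.6, 46.1]
tcp_rot: [3.141, 0.0, 1.592]
contact_force: [0.3, 0.6, -0.8]
opening: 0.126
```

```bash
python3 - <<'E'
from h import *
go(484.2,-252,42,1.593)
q,d=shot('side','s10')
a=cv2.resize(q[60:190,260:380,::-1],(550,596),interpolation=cv2.INTER_CUBIC);cv2.imwrite('pics/c12.png',a)
W=cloud('side',d);h=cv2.cvtColor(q,cv2.COLOR_RGB2HSV)
E
```

```text
at [ 484.9 -252.6   46.1] yaw 1.592 F [ 0.3  0.6 -0.8] op 0.126 t 19.0
delta cm [ 0.06 -0.06  0.41] len 4 rows 0.099707180912205 roll -0.001
```

View pics/c12.png

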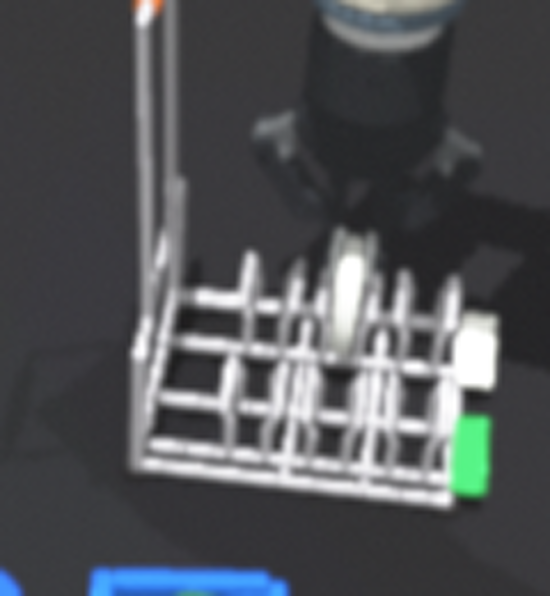

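Emit:
drive_tool(
  deltas=[
    [0,0,0.3,0],
    [0,0,0,0],
  ],
)

```text
clock: 19.23
eef_pos: [486.0, -253.2, 45.2]
tcp_rot: [3.139, 0.001, 1.592]
contact_force: [-1.9, 1.4, 22.2]
opening: 0.126
```

Emit:
drive_tool(
  deltas=[
    [0,0,0.2,0],
    [0,0,0,0],
  ],
)

```text
clock: 19.4
eef_pos: [486.5, -253.4, 44.9]
tcp_rot: [3.138, 0.002, 1.592]
contact_force: [-8.0, 3.5, 42.4]
opening: 0.128
```

Emit:
drive_tool(
  deltas=[
    [0,0,0.2,0],
    [0,0,0,0],
  ],
)

```text
clock: 19.57
eef_pos: [486.9, -253.9, 44.2]
tcp_rot: [3.137, 0.003, 1.592]
contact_force: [-11.6, 4.9, 56.7]
opening: 0.127
```

Emit:
drive_tool(
  deltas=[
    [0,0,0.2,0],
    [0,0,0,0],
  ],
)

```text
clock: 19.73
eef_pos: [487.2, -254.3, 43.1]
tcp_rot: [3.136, 0.004, 1.592]
contact_force: [-13.9, 4.1, 66.4]
opening: 0.13
```

Contact at reading ≈45.5. Backing off, then releasing with a small opening.

Emit:
drive_tool(
  deltas=[
    [0,0,-0.4,0],
    [0,0,-0.3,0],
    [0,0,0,0],
  ],
)

```text
clock: 19.98
eef_pos: [485.0, -252.6, 44.8]
tcp_rot: [3.14, 0.001, 1.592]
contact_force: [0.2, -1.9, 8.1]
opening: 0.128
```

Emit:
drive_tool(
  deltas=[
    [0,0,0,0],
    [0,0,0,0],
    [0,0,0,0],
    [0,0,0,0],
    [0,0,-1,0],
    [0,0,-3,0],
    [0,0,-4,0],
    [0,0,-4,0],
    [0,0,-3,0],
  ],
  jaw=0.7,
)

```text
clock: 20.73
eef_pos: [485.0, -252.6, 197.6]
tcp_rot: [3.14, 0.001, 1.592]
contact_force: [1.4, -0.9, 0.1]
opening: 0.299
```

```bash
cat >> h.py <<'E'
def inrack(d,q,B,col):
    W=cloud('side',d);h=cv2.cvtColor(q,cv2.COLOR_RGB2HSV)
    b=toblk(W,B)
    k=((h[...,1]<40)&(h[...,2]>190)) if col=='w' else ((h[...,0]>45)&(h[...,0]<90)&(h[...,1]>80))
    for row in(45,-45):
      for s in(-46,0,46):
        m=k&(abs(b[...,0]-s)<20)&(abs(b[...,1]-row)<40)&(b[...,2]>54)&(b[...,2]<110)
        if m.sum()>12: print(col,row,s,m.sum(),np.percentile(b[m],[3,50,97],0).round(1).tolist())
E
python3 - <<'E'
from h import *
q,d=shot('side','s11')
RK=(np.array([483.3,-206.5]),.022)
inrack(d,q,RK,'w')
go(*blk(BL,2,-45),180,1.934)
E
```

```text
w -45 0 92 [[-8.7, -58.9, 55.0], [-0.7, -28.1, 74.0], [5.5, -11.4, 81.0]]
at [ 487.7 -254.   202.9] yaw 1.592 F [ 2.4 -1.1  5.2] op 0.302 t 20.8
delta cm [56.51  6.38  2.29] len 569 rows 13.64748315802167 roll -0.342
```

Disc stands in right slot 2: its top measures 81 mm. Next is the white disc in the middle block.

Emit:
drive_tool(
  deltas=[
    [3.75,0.412,0,0],
    [3.75,0.412,0,0],
    [3.75,0.412,0,0],
    [3.75,0.412,0,0],
    [3.75,0.412,0,0],
    [3.75,0.412,0,0],
    [3.75,0.412,0,0],
    [3.75,0.412,0,0],
    [3.75,0.412,0,0],
    [3.75,0.412,0,0],
    [0,0,0,-0.07],
    [0,0,0,-0.07],
  ],
  jaw=0.5,
)

```text
clock: 21.78
eef_pos: [517.7, 125.8, 194.2]
tcp_rot: [3.142, -0.0, 1.738]
contact_force: [-0.2, -0.6, 0.4]
opening: 0.501
```

Emit:
drive_tool(
  deltas=[
    [0,0,2,0],
    [0,0,4,0],
    [0,0,4,0],
    [0,0,0,0],
    [0,0,0,0],
  ],
)

```text
clock: 22.2
eef_pos: [516.1, 123.0, 93.0]
tcp_rot: [-3.137, 0.0, 1.732]
contact_force: [0.4, 0.3, 1.0]
opening: 0.501
```

```bash
python3 - <<'E'
from h import *
go(*blk(BM,2,45),36,1.731)
E
```

```text
at [516.1 123.   93. ] yaw 1.732 F [0.4 0.3 1. ] op 0.501 t 22.2
delta cm [-0.18  0.46  5.7 ] len 57 rows 1.3726969725998637 roll 0.001
```

Emit:
drive_tool(
  deltas=[
    [-0.15,0.46,1,0],
    [0,0,2,0],
    [0,0,1.2,0],
    [0,0,0.8,0],
    [0,0,0.7,0],
    [0,0,0,0],
    [0,0,0,0],
  ],
)

```text
clock: 22.78
eef_pos: [522.8, 122.7, 37.2]
tcp_rot: [3.142, -0.0, 1.732]
contact_force: [0.2, -0.0, -0.5]
opening: 0.497
```

Emit:
drive_tool(
  deltas=[
    [0,0,0,0],
    [0,0,0,0],
    [0,0,0,0],
    [0,0,0,0],
    [0,0,0,0],
    [0,0,0,0],
    [0,0,0,0],
    [0,0,0,0],
  ],
  jaw=1,
  force=25,
)

```text
clock: 23.45
eef_pos: [524.6, 123.1, 38.4]
tcp_rot: [3.138, -0.0, 1.732]
contact_force: [1.2, 0.7, 6.2]
opening: 0.184
```

Emit:
drive_tool(
  deltas=[
    [0,0,-0.5,0],
    [0,0,-0.5,0],
    [0,0,-0.5,0],
    [0,0,-1,0],
    [0,0,-1,0],
    [0,0,-2,0],
    [0,0,-3,0],
    [0,0,-3,0],
    [0,0,-3,0],
    [0,0,0,0],
    [0,0,0,0],
  ],
)

```text
clock: 24.37
eef_pos: [522.8, 122.7, 183.8]
tcp_rot: [3.139, -0.0, 1.732]
contact_force: [-0.1, 0.3, -0.6]
opening: 0.131
```

```bash
cat >> h.py <<'E'
def held(col):
    q,d=cams.grab_frame('side');s=r.sense();W=cloud('side',d);h=cv2.cvtColor(q,cv2.COLOR_RGB2HSV);e=s['eef_pos']
    b=toblk(W,(np.array(e[:2]),s['tcp_rot'][2]-np.pi/2))
    k=((h[...,1]<40)&(h[...,2]>100)) if col=='w' else ((h[...,0]>45)&(h[...,0]<90)&(h[...,1]>80))
    k&=(abs(b[...,0])<25)&(abs(b[...,1])<45)&(b[...,2]>e[2]-50)&(b[...,2]<e[2]+60)
    P=b[k];print('held',len(P))
    for z in range(-50,60,10):
        t=P[(P[:,2]-e[2]>=z)&(P[:,2]-e[2]<z+10)]
        if len(t)>4:print(z,len(t),'x',np.percentile(t[:,0],[5,50,95]).round(),'y',np.percentile(t[:,1],[5,95]).round())
E
python3 - <<'E'
from h import *
held('w')
p,_=shot('top','t6');print(rackfit(p,(483,-206,.02)))
go(*blk((np.array([483.3,-206.5]),.022),-46,-45),185,1.593)
E
```

```text
held 318
-20 16 x [-1.  7.  7.] y [-17.  31.]
-10 15 x [-4.  0.  5.] y [32. 35.]
0 30 x [-4.  2.  6.] y [28. 35.]
10 39 x [-5.  1.  7.] y [16. 33.]
20 66 x [-8.  1. 10.] y [-21.  28.]
30 106 x [-10.  -0.   7.] y [-12.  17.]
40 29 x [-11.  -6.  11.] y [ 7. 11.]
50 17 x [-11.   6.  12.] y [ 8. 11.]
(array([ 4.83108277e+02, -2.03914590e+02,  1.21829050e-02]), np.float64(-184.63162231445312))
at [521.3 122.4 181.2] yaw 1.732 F [ 0.4 -0.2 -1.3] op 0.134 t 24.5
delta cm [-35.67 -14.2   -0.38] len 384 rows 9.208418754557886 roll 0.139
```

Emit:
drive_tool(
  deltas=[
    [-3.567,-1.42,0,0],
    [-3.567,-1.42,0,0],
    [-3.567,-1.42,0,0],
    [-3.567,-1.42,0,0],
    [-3.567,-1.42,0,0],
    [-3.567,-1.42,0,0],
    [-3.567,-1.42,0,0],
    [-3.567,-1.42,0,0],
    [-3.567,-1.42,0,0],
    [-3.567,-1.42,0,0],
    [0,0,0,0.07],
    [0,0,0,0.07],
  ],
  force=40,
)

```text
clock: 25.47
eef_pos: [437.5, -253.7, 180.1]
tcp_rot: [-3.138, -0.002, 1.585]
contact_force: [0.3, 0.2, -0.6]
opening: 0.128
```

Emit:
drive_tool(
  deltas=[
    [0,0,1,0],
    [0,0,2,0],
    [0,0,3,0],
    [0,0,1,0],
    [0,0,0,0],
    [0,0,0,0],
  ],
)

```text
clock: 25.97
eef_pos: [438.9, -251.4, 111.1]
tcp_rot: [-3.139, -0.002, 1.593]
contact_force: [-0.8, 0.4, -0.9]
opening: 0.125
```

```bash
python3 - <<'E'
from h import *
print(blk((np.array([483.3,-206.5]),.022),-46,-45))
go(*blk((np.array([483.3,-206.5]),.022),-46,-45),46,1.593)
E
```

```text
[ 438.30105169 -252.50102881]
at [ 438.9 -251.4  111.1] yaw 1.593 F [-0.8  0.4 -0.9] op 0.125 t 26.0
delta cm [-0.1  -0.07  6.51] len 65 rows 1.5624542649860977 roll 0.0
```

Emit:
drive_tool(
  deltas=[
    [-0.1,-0.07,1,0],
    [0,0,1,0],
    [0,0,1,0],
    [0,0,1,0],
    [0,0,1,0],
    [0,0,0.6,0],
    [0,0,0.3,0],
    [0,0,0,0],
  ],
)

```text
clock: 26.63
eef_pos: [438.5, -252.9, 52.1]
tcp_rot: [-3.14, -0.001, 1.592]
contact_force: [-1.2, 0.8, -0.7]
opening: 0.128
```

Emit:
drive_tool(
  deltas=[
    [0,0,0.3,0],
    [0,0,0,0],
  ],
)

```text
clock: 26.8
eef_pos: [438.9, -253.2, 49.9]
tcp_rot: [-3.142, -0.0, 1.592]
contact_force: [0.3, -0.5, -1.4]
opening: 0.131
```

Emit:
drive_tool(
  deltas=[
    [0,0,0.25,0],
    [0,0,0,0],
  ],
)

```text
clock: 26.97
eef_pos: [438.9, -253.2, 47.4]
tcp_rot: [3.141, 0.0, 1.592]
contact_force: [-0.5, 0.0, -1.8]
opening: 0.125
```

Emit:
drive_tool(
  deltas=[
    [0,0,0.15,0],
    [0,0,0,0],
  ],
)

```text
clock: 27.13
eef_pos: [439.0, -253.3, 46.1]
tcp_rot: [3.141, 0.0, 1.592]
contact_force: [-1.2, 0.6, 1.2]
opening: 0.127
```

Emit:
drive_tool(
  deltas=[
    [0,0,0.1,0],
    [0,0,0,0],
  ],
)

```text
clock: 27.3
eef_pos: [439.2, -253.3, 45.8]
tcp_rot: [3.141, 0.0, 1.592]
contact_force: [-3.0, 1.7, 12.4]
opening: 0.129
```

Emit:
drive_tool(
  deltas=[
    [0,0,0,0],
    [0,0,0,0],
    [0,0,0,0],
    [0,0,0,0],
    [0,0,-1,0],
    [0,0,-3,0],
    [0,0,-4,0],
    [0,0,-4,0],
    [0,0,-3,0],
    [0,0,0,0],
  ],
  jaw=0.7,
)

```text
clock: 28.13
eef_pos: [442.1, -255.1, 201.9]
tcp_rot: [3.133, 0.005, 1.592]
contact_force: [0.3, -0.3, 0.0]
opening: 0.297
```

```bash
python3 - <<'E'
from h import *
q,d=shot('side','s12')
RK=(np.array([483.3,-206.5]),.022)
inrack(d,q,RK,'w')
# green in M right: face geometry
W=cloud('side',d);h=cv2.cvtColor(q,cv2.COLOR_RGB2HSV)
for B in(BM,BL):
    b=toblk(W,B);k=(h[...,0]>45)&(h[...,0]<90)&(h[...,1]>80)&(abs(b[...,1]+45)<45)&(abs(b[...,0])<50)&(b[...,2]<110)
    P=b[k];print(len(P))
    for z in range(20,90,10):
        t=P[(P[:,2]>=z)&(P[:,2]<z+10)]
        if len(t)>4:print(z,len(t),np.percentile(t[:,0],[5,50,95]).round(),np.percentile(t[:,1],[5,95]).round())
go(*blk(BM,2,-45),100,1.731)
E
```

```text
w -45 -46 101 [[-51.5, -62.7, 54.3], [-45.0, -28.7, 72.4], [-39.3, -11.9, 81.6]]
w -45 0 92 [[-14.1, -58.2, 54.8], [-1.0, -27.8, 74.0], [5.2, -13.1, 81.5]]
321
20 22 [20. 23. 25.] [-67. -38.]
30 43 [16. 18. 20.] [-70. -27.]
40 54 [ 9. 11. 14.] [-72. -18.]
50 75 [-6.  5.  9.] [-68. -12.]
60 85 [-12.  -2.   3.] [-60. -20.]
70 35 [-13.  -6.  -3.] [-57. -31.]
605
20 54 [19. 22. 24.] [-63. -25.]
30 88 [14. 17. 19.] [-73. -20.]
40 103 [ 8. 11. 14.] [-74. -13.]
50 127 [-4.  6.  9.] [-71. -12.]
60 146 [-11.  -1.   3.] [-66. -19.]
70 72 [-11.  -6.  -2.] [-58. -30.]
at [ 441.  -254.4  199.1] yaw 1.592 F [-0.5  0.2 -0.4] op 0.294 t 28.2
delta cm [28.55 10.04  9.91] len 318 rows 7.637367062748908 roll -0.139
```

Both whites are seated with tops at 81 mm. Next is the green disc in the middle block.

Emit:
drive_tool(
  deltas=[
    [3.569,1.255,0,0],
    [3.569,1.255,0,0],
    [3.569,1.255,0,0],
    [3.569,1.255,0,0],
    [3.569,1.255,0,0],
    [3.569,1.255,0,0],
    [3.569,1.255,0,0],
    [3.569,1.255,0,0],
    [0,0,1,-0.07],
    [0,0,3,-0.069],
    [0,0,4,0],
    [0,0,1.9,0],
  ],
  jaw=0.5,
)

```text
clock: 29.18
eef_pos: [530.5, 34.7, 91.8]
tcp_rot: [-3.137, -0.0, 1.732]
contact_force: [-1.0, 0.2, -0.1]
opening: 0.497
```

Emit:
drive_tool(
  deltas=[
    [0,0,0,0],
    [0,0,0,0],
  ],
)

```text
clock: 29.35
eef_pos: [531.9, 34.3, 94.8]
tcp_rot: [-3.138, -0.0, 1.731]
contact_force: [-0.3, -0.1, 1.6]
opening: 0.503
```

```bash
python3 - <<'E'
from h import *
go(*blk(BM,2,-45),36.5,1.731)
E
```

```text
at [531.9  34.3  94.8] yaw 1.731 F [-0.3 -0.1  1.6] op 0.503 t 29.4
delta cm [-0.16  0.32  5.83] len 58 rows 1.4005009989592152 roll -0.0
```

Emit:
drive_tool(
  deltas=[
    [-0.12,0.2,1,0],
    [0,0,2,0],
    [0,0,1.2,0],
    [0,0,0.9,0],
    [0,0,0.7,0],
    [0,0,0,0],
    [0,0,0,0],
  ],
)

```text
clock: 29.93
eef_pos: [535.6, 33.5, 38.1]
tcp_rot: [-3.141, -0.0, 1.731]
contact_force: [0.4, 0.6, 1.0]
opening: 0.495
```

Emit:
drive_tool(
  deltas=[
    [0,0,0,0],
    [0,0,0,0],
    [0,0,0,0],
    [0,0,0,0],
    [0,0,0,0],
    [0,0,0,0],
    [0,0,0,0],
    [0,0,0,0],
  ],
  jaw=1,
  force=25,
)

```text
clock: 30.6
eef_pos: [537.3, 33.7, 39.4]
tcp_rot: [3.138, 0.0, 1.731]
contact_force: [0.3, 0.3, 7.1]
opening: 0.193
```

Emit:
drive_tool(
  deltas=[
    [0,0,-0.5,0],
    [0,0,-0.5,0],
    [0,0,-0.5,0],
    [0,0,-1,0],
    [0,0,-1,0],
    [0,0,-2,0],
    [0,0,-3,0],
    [0,0,-3,0],
    [0,0,-3,0],
    [0,0,0,0],
    [0,0,0,0],
  ],
)

```text
clock: 31.52
eef_pos: [535.6, 33.5, 185.1]
tcp_rot: [3.139, 0.0, 1.731]
contact_force: [0.7, 0.1, -1.7]
opening: 0.131
```

```bash
python3 - <<'E'
from h import *
held('g')
p,_=shot('top','t7');print(rackfit(p,(483,-206,.02)))
go(*blk((np.array([483.3,-206.5]),.022),0,45),185,1.593)
E
```

```text
held 212
-20 11 x [-4.  2.  6.] y [30. 33.]
-10 26 x [-4.  3.  6.] y [16. 35.]
0 26 x [-5.  1.  6.] y [18. 35.]
10 31 x [-5.  1.  5.] y [26. 32.]
20 43 x [-7. -1.  5.] y [11. 28.]
30 69 x [-5. -1.  6.] y [-15.  16.]
40 6 x [-6. -6. -6.] y [ 6. 11.]
(array([ 4.76445911e+02, -2.04356059e+02, -1.31855383e-01]), np.float64(-168.66246032714844))
at [534.1  33.4 182.4] yaw 1.731 F [ 0.2  0.1 -2. ] op 0.127 t 31.6
delta cm [-18.42  -8.22  -0.26] len 202 rows 4.836441900071321 roll 0.138
```

```bash
python3 - <<'E'
from h import *
for f in('t4','t6','t7'):
    p=cv2.imread(f'pics/{f}.png');h=cv2.cvtColor(p,cv2.COLOR_BGR2HSV);m=np.zeros(h.shape[:2],bool);m[175:300,325:430]=1
    k=(h[...,0]>50)&(h[...,0]<85)&(h[...,1]>100)&m;o=(h[...,0]<20)&(h[...,1]>150)&m
    print(f,np.argwhere(k).mean(0),k.sum(),np.argwhere(o).mean(0),o.sum())
    cv2.imwrite('pics/c13.png',cv2.resize(p[175:290,290:430],None,fx=5,fy=5))
E
```

```text
t4 [272.17791411 359.96932515] 163 [195.59876543 391.35185185] 162
t6 [272.18902439 359.96341463] 164 [195.53846154 391.3974359 ] 156
t7 [272.13450292 360.15789474] 171 [195.56953642 391.36423841] 151
```

The rack has not moved (plate and bar pixels identical); the fit was misled by the racked discs. Carrying green to left slot 2.

Emit:
drive_tool(
  deltas=[
    [-3.07,-1.37,0,0],
    [-3.07,-1.37,0,0],
    [-3.07,-1.37,0,0],
    [-3.07,-1.37,0,0],
    [-3.07,-1.37,0,0],
    [-3.07,-1.37,0,0],
    [0,0,1,0.07],
    [0,0,2,0.068],
    [0,0,3,0],
    [0,0,1,0],
    [0,0,0,0],
    [0,0,0,0],
  ],
  force=40,
)

```text
clock: 32.62
eef_pos: [482.7, -161.0, 112.3]
tcp_rot: [-3.139, -0.001, 1.594]
contact_force: [0.8, 0.4, -1.1]
opening: 0.127
```

```bash
python3 - <<'E'
from h import *
go(*blk((np.array([483.3,-206.5]),.022),0,45),46,1.593)
E
```

```text
at [ 482.7 -161.   112.3] yaw 1.594 F [ 0.8  0.4 -1.1] op 0.127 t 32.6
delta cm [-0.05 -0.04  6.63] len 66 rows 1.5888340913144992 roll 0.001
```

Emit:
drive_tool(
  deltas=[
    [-0.05,-0.05,1,0],
    [0,0,1,0],
    [0,0,1,0],
    [0,0,1,0],
    [0,0,1,0],
    [0,0,0.6,0],
    [0,0,0.4,0],
    [0,0,0.3,0],
    [0,0,0,0],
    [0,0,0,0],
  ],
)

```text
clock: 33.45
eef_pos: [483.3, -162.0, 50.1]
tcp_rot: [3.141, 0.0, 1.593]
contact_force: [-0.9, 0.9, -1.7]
opening: 0.129
```

Emit:
drive_tool(
  deltas=[
    [0,0,0.2,0],
    [0,0,0,0],
  ],
)

```text
clock: 33.62
eef_pos: [483.5, -162.1, 48.2]
tcp_rot: [3.141, 0.0, 1.593]
contact_force: [-0.3, 0.0, -0.7]
opening: 0.13
```

Emit:
drive_tool(
  deltas=[
    [0,0,0.15,0],
    [0,0,0,0],
  ],
)

```text
clock: 33.78
eef_pos: [483.9, -162.4, 47.7]
tcp_rot: [3.14, 0.001, 1.593]
contact_force: [-2.4, 0.0, 12.4]
opening: 0.124
```

Emit:
drive_tool(
  deltas=[
    [0,0,0.1,0],
    [0,0,0,0],
  ],
)

```text
clock: 33.95
eef_pos: [484.5, -162.5, 47.4]
tcp_rot: [3.139, 0.001, 1.593]
contact_force: [-4.0, -0.0, 20.6]
opening: 0.129
```

Emit:
drive_tool(
  deltas=[
    [0,0,0,0],
    [0,0,0,0],
    [0,0,0,0],
    [0,0,0,0],
    [0,0,-1,0],
    [0,0,-3,0],
    [0,0,-4,0],
    [0,0,-4,0],
    [0,0,-3,0],
    [0,0,0,0],
  ],
  jaw=0.7,
)

```text
clock: 34.78
eef_pos: [486.7, -163.1, 202.4]
tcp_rot: [3.132, 0.003, 1.593]
contact_force: [1.4, -0.4, 0.5]
opening: 0.301
```

```bash
python3 - <<'E'
from h import *
q,d=shot('side','s13')
RK=(np.array([483.3,-206.5]),.022)
inrack(d,q,RK,'w');inrack(d,q,RK,'g')
go(*blk(BL,2,-45),100,1.934)
E
```

```text
w -45 -46 66 [[-50.8, -53.3, 59.4], [-46.0, -29.1, 74.9], [-41.0, -16.2, 81.1]]
w -45 0 62 [[-5.9, -50.6, 58.8], [-1.2, -27.5, 74.5], [3.6, -14.7, 82.1]]
g 45 0 89 [[-4.6, 34.0, 55.6], [1.0, 61.1, 74.6], [6.3, 76.9, 81.9]]
at [ 485.4 -162.7  199.5] yaw 1.593 F [-0.6  0.2 -0.2] op 0.3 t 34.8
delta cm [47.36  6.46  9.95] len 488 rows 11.708016384478707 roll -0.341
```

Emit:
drive_tool(
  deltas=[
    [3.64,0.497,0,0],
    [3.64,0.497,0,0],
    [3.64,0.497,0,0],
    [3.64,0.497,0,0],
    [3.64,0.497,0,0],
    [3.64,0.497,0,0],
    [3.64,0.497,0,0],
    [3.64,0.497,0,0],
    [3.64,0.497,0,0],
    [3.64,0.497,0,0],
    [3.64,0.497,0,0],
    [3.64,0.497,0,0],
  ],
  jaw=0.5,
)

```text
clock: 35.83
eef_pos: [532.2, 277.6, 194.3]
tcp_rot: [-3.14, 0.001, 1.593]
contact_force: [0.3, -0.9, 0.7]
opening: 0.502
```

Emit:
drive_tool(
  deltas=[
    [3.64,0.497,0,0],
    [0,0,0,-0.113],
    [0,0,0,-0.114],
    [0,0,1,-0.114],
    [0,0,3,0],
    [0,0,4,0],
    [0,0,1.9,0],
    [0,0,0,0],
    [0,0,0,0],
  ],
)

```text
clock: 36.58
eef_pos: [536.1, 311.8, 95.0]
tcp_rot: [-3.138, 0.001, 1.934]
contact_force: [0.0, 0.0, 0.3]
opening: 0.497
```

```bash
python3 - <<'E'
from h import *
go(*blk(BL,2,-45),36.5,1.934)
E
```

```text
at [536.1 311.8  95. ] yaw 1.934 F [0.  0.  0.3] op 0.497 t 36.6
delta cm [-0.08  0.33  5.85] len 59 rows 1.40488825051427 roll -0.0
```

Emit:
drive_tool(
  deltas=[
    [-0.06,0.2,1,0],
    [0,0,2,0],
    [0,0,1.2,0],
    [0,0,0.9,0],
    [0,0,0.7,0],
    [0,0,0,0],
    [0,0,0,0],
  ],
)

```text
clock: 37.17
eef_pos: [539.5, 312.7, 38.6]
tcp_rot: [-3.141, -0.0, 1.934]
contact_force: [-0.1, 1.0, 0.9]
opening: 0.502
```

Emit:
drive_tool(
  deltas=[
    [0,0,0,0],
    [0,0,0,0],
    [0,0,0,0],
    [0,0,0,0],
    [0,0,0,0],
    [0,0,0,0],
    [0,0,0,0],
    [0,0,0,0],
  ],
  jaw=1,
  force=25,
)

```text
clock: 37.83
eef_pos: [541.1, 313.6, 40.0]
tcp_rot: [3.138, -0.001, 1.934]
contact_force: [0.8, 0.3, 5.7]
opening: 0.185
```

Emit:
drive_tool(
  deltas=[
    [0,0,-0.5,0],
    [0,0,-0.5,0],
    [0,0,-0.5,0],
    [0,0,-1,0],
    [0,0,-1,0],
    [0,0,-2,0],
    [0,0,-3,0],
    [0,0,-3,0],
    [0,0,-3,0],
    [0,0,0,0],
    [0,0,0,0],
  ],
)

```text
clock: 38.75
eef_pos: [539.7, 313.0, 186.0]
tcp_rot: [3.139, -0.001, 1.934]
contact_force: [-1.1, -0.3, -1.8]
opening: 0.131
```

```bash
python3 - <<'E'
from h import *
held('g')
p,_=shot('top','t8');h=cv2.cvtColor(p,cv2.COLOR_RGB2HSV);m=np.zeros(h.shape[:2],bool);m[175:300,325:430]=1
k=(h[...,0]>50)&(h[...,0]<85)&(h[...,1]>100)&m;k[:255]=0;o=(h[...,0]<20)&(h[...,1]>150)&m
print(np.argwhere(k).mean(0),k.sum(),np.argwhere(o).mean(0),o.sum())
go(*blk((np.array([483.3,-206.5]),.022),-46,45),185,1.593)
E
```

```text
held 345
-30 8 x [6. 6. 7.] y [-12.  14.]
-20 11 x [3. 6. 7.] y [-3. 30.]
-10 24 x [-4.  6.  6.] y [-0. 35.]
0 40 x [-4.  3.  6.] y [ 8. 35.]
10 51 x [-5.  1.  6.] y [16. 33.]
20 83 x [-6. -1.  6.] y [-20.  27.]
30 116 x [-6. -1.  4.] y [-12.  16.]
40 6 x [-6. -6. -6.] y [-4.  5.]
[272.17575758 359.98181818] 165 [195.55487805 391.35365854] 164
at [538.3 312.1 183. ] yaw 1.934 F [-0.3 -0.1 -2.1] op 0.13 t 38.9
delta cm [-40.75 -26.39  -0.2 ] len 486 rows 11.642701092638005 roll 0.341
```

Emit:
drive_tool(
  deltas=[
    [-3.396,-2.199,0,0],
    [-3.396,-2.199,0,0],
    [-3.396,-2.199,0,0],
    [-3.396,-2.199,0,0],
    [-3.396,-2.199,0,0],
    [-3.396,-2.199,0,0],
    [-3.396,-2.199,0,0],
    [-3.396,-2.199,0,0],
    [-3.396,-2.199,0,0],
    [-3.396,-2.199,0,0],
    [-3.396,-2.199,0,0],
    [-3.396,-2.199,0,0],
  ],
  force=40,
)

```text
clock: 39.85
eef_pos: [435.3, -163.2, 182.2]
tcp_rot: [-3.139, -0.002, 1.934]
contact_force: [1.7, -0.1, -1.2]
opening: 0.123
```

Emit:
drive_tool(
  deltas=[
    [0,0,0,0.113],
    [0,0,0,0.114],
    [0,0,1,0.114],
    [0,0,2,0],
    [0,0,3,0],
    [0,0,1,0],
    [0,0,0,0],
    [0,0,0,0],
  ],
)

```text
clock: 40.52
eef_pos: [436.6, -161.6, 112.9]
tcp_rot: [-3.139, -0.001, 1.593]
contact_force: [-0.3, -0.2, -0.8]
opening: 0.125
```

```bash
python3 - <<'E'
from h import *
go(*blk((np.array([483.3,-206.5]),.022),-46,45),46,1.593)
E
```

```text
at [ 436.6 -161.6  112.9] yaw 1.593 F [-0.3 -0.2 -0.8] op 0.125 t 40.5
delta cm [-0.09 -0.03  6.69] len 67 rows 1.605151367587352 roll -0.0
```

Emit:
drive_tool(
  deltas=[
    [-0.09,-0.04,1,0],
    [0,0,1,0],
    [0,0,1,0],
    [0,0,1,0],
    [0,0,1,0],
    [0,0,0.6,0],
    [0,0,0.4,0],
    [0,0,0.3,0],
    [0,0,0,0],
    [0,0,0,0],
  ],
)

```text
clock: 41.35
eef_pos: [437.2, -162.9, 50.5]
tcp_rot: [3.142, 0.0, 1.593]
contact_force: [-0.4, 0.3, -1.0]
opening: 0.126
```

Emit:
drive_tool(
  deltas=[
    [0,0,0.2,0],
    [0,0,0,0],
  ],
)

```text
clock: 41.52
eef_pos: [437.3, -162.9, 48.6]
tcp_rot: [3.141, 0.0, 1.593]
contact_force: [-0.8, -0.1, -1.4]
opening: 0.125
```

Emit:
drive_tool(
  deltas=[
    [0,0,0.15,0],
    [0,0,0,0],
  ],
)

```text
clock: 41.68
eef_pos: [437.7, -163.1, 47.8]
tcp_rot: [3.141, 0.0, 1.593]
contact_force: [-2.8, 0.6, 11.1]
opening: 0.13
```

Emit:
drive_tool(
  deltas=[
    [0,0,0,0],
    [0,0,0,0],
    [0,0,0,0],
    [0,0,0,0],
    [0,0,-1,0],
    [0,0,-3,0],
    [0,0,-4,0],
    [0,0,-4,0],
    [0,0,-3,0],
    [0,0,0,0],
  ],
  jaw=0.7,
)

```text
clock: 42.52
eef_pos: [440.5, -164.1, 203.8]
tcp_rot: [3.132, 0.004, 1.593]
contact_force: [0.4, 0.1, 0.2]
opening: 0.303
```

```bash
python3 - <<'E'
from h import *
q,d=shot('side','s14')
RK=(np.array([483.3,-206.5]),.022)
inrack(d,q,RK,'w');inrack(d,q,RK,'g')
h=cv2.cvtColor(q,cv2.COLOR_RGB2HSV);W=cloud('side',d)
k=(h[...,0]<18)&(h[...,1]>150)&(d>0)&(W[...,2]>150)&(W[...,2]<330);P=W[k];print(k.sum(),np.percentile(P,[10,50,90],0).round())
p,dt=shot('top','t9');h=cv2.cvtColor(p,cv2.COLOR_RGB2HSV);W=cloud('top',dt);k=(h[...,0]<20)&(h[...,1]>150);k[:175]=0;k[230:]=0;P=W[k];print(k.sum(),np.percentile(P,[10,50,90],0).round())
go(483,-206,200,1.593)
cv2.imwrite('pics/c14.png',cv2.resize(q[0:190,230:400,::-1],(510,570),interpolation=cv2.INTER_CUBIC))
E
```

```text
w -45 -46 66 [[-51.0, -51.5, 59.8], [-46.0, -26.9, 75.1], [-41.0, -14.7, 82.1]]
w -45 0 82 [[-11.2, -59.8, 54.5], [-0.8, -30.8, 74.0], [13.4, -15.2, 82.2]]
g 45 -46 97 [[-50.6, 33.5, 55.1], [-44.5, 61.8, 73.8], [-39.2, 76.5, 82.5]]
g 45 0 88 [[-4.6, 35.6, 57.0], [0.7, 62.5, 75.2], [6.1, 76.8, 82.2]]
33 [[ 592. -234.  279.]
 [ 598. -205.  283.]
 [ 603. -177.  285.]]
100 [[ 594. -284.   -3.]
 [ 604. -227.  280.]
 [ 635. -186.  284.]]
at [ 437.9 -163.2  198.9] yaw 1.593 F [1.2 0.8 0.2] op 0.295 t 42.6
delta cm [-4.38  4.42 -0.11] len 62 rows 1.4925980802027592 roll -0.0
```

View pics/c14.png

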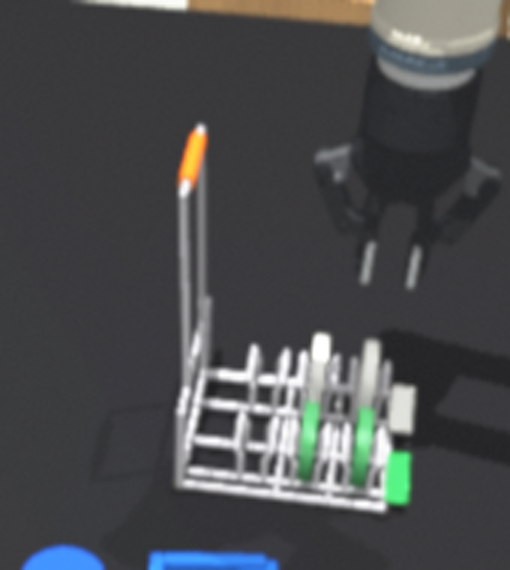

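All four discs stand in their slots: whites at right 1 and 2, greens at left 1 and 2, tops at about 82 mm. The frame is still raised, with its bar at about (602,-205,280). I'll pinch the bar's sleeve and swing it down along its arc.

Emit:
drive_tool(
  deltas=[
    [0,0,-3,0],
    [0,0,-4,0],
    [0,0,-4,0],
    [-0.9,3.26,0,0],
    [-0.9,3.26,0,0],
    [-0.9,3.26,0,0],
    [-0.9,3.26,0,0],
    [-0.9,3.26,0,0],
    [0,0,0,0],
    [0,0,0,0],
  ],
  jaw=0.5,
)

```text
clock: 43.45
eef_pos: [601.2, -204.1, 304.1]
tcp_rot: [-3.137, -0.002, 1.593]
contact_force: [-1.3, 0.0, 1.1]
opening: 0.5
```

```bash
python3 - <<'E'
from h import *
go(602,-204.5,247,1.593)
q,d=shot('side','s15');W=cloud('side',d);h=cv2.cvtColor(q,cv2.COLOR_RGB2HSV)
k=(h[...,0]<18)&(h[...,1]>150)&(d>0)&(W[...,2]>150)&(W[...,2]<330);P=W[k];print(k.sum(),np.percentile(P,[10,50,90],0).round())
e=r.sense()['eef_pos'];k=(abs(W[...,0]-e[0])<45)&(abs(W[...,1]-e[1])<16)&(W[...,2]>292)&(W[...,2]<360);P=W[k]
print(len(P),P[np.argsort(P[:,2])[:15]].round())
E
```

```text
at [ 601.2 -204.1  304.1] yaw 1.593 F [-1.3  0.   1.1] op 0.5 t 43.5
delta cm [-0.04  0.08  5.71] len 57 rows 1.3696113227619404 roll 0.0
65 [[ 592. -230.  281.]
 [ 597. -207.  284.]
 [ 602. -178.  285.]]
191 [[ 623. -198.  324.]
 [ 572. -197.  327.]
 [ 627. -195.  327.]
 [ 622. -200.  327.]
 [ 622. -204.  327.]
 [ 625. -194.  328.]
 [ 579. -194.  328.]
 [ 574. -194.  328.]
 [ 576. -194.  328.]
 [ 630. -200.  329.]
 [ 577. -197.  329.]
 [ 622. -192.  329.]
 [ 572. -196.  330.]
 [ 622. -204.  330.]
 [ 579. -195.  330.]]
```

Emit:
drive_tool(
  deltas=[
    [0,0,1.5,0],
    [0,0,2,0],
    [0,0,1,0],
    [0,0,0.7,0],
    [0,0,0,0],
    [0,0,0,0],
  ],
)

```text
clock: 44.0
eef_pos: [600.7, -204.2, 255.3]
tcp_rot: [-3.141, -0.0, 1.593]
contact_force: [0.9, 0.6, 0.4]
opening: 0.499
```

Emit:
drive_tool(
  deltas=[
    [0,0,0,0],
    [0,0,0,0],
    [0,0,0,0],
    [0,0,0,0],
    [0,0,0,0],
    [0,0,0,0],
    [0,0,0,0],
  ],
  jaw=1,
  force=25,
)

```text
clock: 44.58
eef_pos: [601.5, -204.4, 256.0]
tcp_rot: [3.14, 0.0, 1.593]
contact_force: [-1.1, 0.1, 6.0]
opening: 0.129
```

Emit:
drive_tool(
  deltas=[
    [0,-0.94,0,0],
    [0,-0.94,0,0],
    [0,-1.87,0.18,0],
    [0,-1.84,0.37,0],
    [0,-1.8,0.55,0],
    [0,-1.74,0.72,0],
    [0,-1.65,0.89,0],
    [0,0,0,0],
    [0,0,0,0],
  ],
)

```text
clock: 45.33
eef_pos: [492.1, -206.4, 227.8]
tcp_rot: [-3.14, -0.001, 1.592]
contact_force: [-3.9, 2.5, 3.1]
opening: 0.128
```

```bash
python3 - <<'E'
from h import *
e=r.sense();go(591.3-188*.519,-206,256-188*(.9985-.8547),1.593)
q,d=shot('side','s16');W=cloud('side',d);h=cv2.cvtColor(q,cv2.COLOR_RGB2HSV)
k=(h[...,0]<18)&(h[...,1]>150)&(d>0)&(W[...,2]>90)&(W[...,2]<330)&(W[...,1]<0);P=W[k];print(k.sum(),np.percentile(P,[10,50,90],0).round())
E
```

```text
at [ 492.1 -206.4  227.8] yaw 1.592 F [-3.9  2.5  3.1] op 0.128 t 45.3
delta cm [ 0.03  0.16 -0.12] len 2 rows 0.048402192670967556 roll -0.001
65 [[ 486. -228.  254.]
 [ 491. -204.  256.]
 [ 495. -181.  258.]]
```

Emit:
drive_tool(
  deltas=[
    [0,-1.56,1.05,0],
    [0,-1.44,1.2,0],
    [0,-1.31,1.34,0],
    [0,-1.175,1.47,0],
    [0,-1.02,1.58,0],
    [0,-0.86,1.67,0],
    [0,0,0,0],
  ],
)

```text
clock: 45.97
eef_pos: [418.9, -207.7, 142.9]
tcp_rot: [-3.14, -0.001, 1.593]
contact_force: [-1.0, 4.2, -0.8]
opening: 0.121
```

Emit:
drive_tool(
  deltas=[
    [0,-0.69,1.75,0],
    [0,-0.51,1.81,0],
    [0,-0.33,1.85,0],
    [0,-0.06,0.7,0],
    [0,-0.06,0.7,0],
    [0,0,0.3,0],
    [0,0,0.3,0],
    [0,0,0,0],
  ],
)

```text
clock: 46.63
eef_pos: [403.8, -208.8, 70.8]
tcp_rot: [3.141, 0.0, 1.593]
contact_force: [-0.3, 1.0, -1.2]
opening: 0.127
```

```bash
cat > bar.py <<'E'
from h import *
def bar(f):
    q,d=shot('side',f);W=cloud('side',d);h=cv2.cvtColor(q,cv2.COLOR_RGB2HSV)
    k=(h[...,0]<18)&(h[...,1]>150)&(d>0)&(W[...,2]>60)&(W[...,2]<330)&(W[...,1]<0)&(W[...,0]<650);P=W[k];print(k.sum(),np.percentile(P,[10,50,90],0).round())
    return q,d
E
python3 - <<'E'
from bar import *
go(403,-206,64,1.593);bar('s17')
E
```

```text
at [ 403.8 -208.8   70.8] yaw 1.593 F [-0.3  1.  -1.2] op 0.127 t 46.6
delta cm [ 0.28 -0.07  0.68] len 7 rows 0.17797412702398496 roll -0.0
51 [[ 398. -230.   98.]
 [ 402. -208.  102.]
 [ 406. -182.  103.]]
```

Emit:
drive_tool(
  deltas=[
    [0,0,0.25,0],
    [0,0,0,0],
  ],
)

```text
clock: 46.85
eef_pos: [403.8, -208.9, 68.4]
tcp_rot: [3.14, 0.001, 1.593]
contact_force: [1.3, 1.7, -1.0]
opening: 0.123
```

Emit:
drive_tool(
  deltas=[
    [0,0,0.2,0],
    [0,0,0,0],
  ],
)

```text
clock: 47.02
eef_pos: [403.7, -208.8, 66.3]
tcp_rot: [3.14, 0.0, 1.593]
contact_force: [2.2, 1.9, -2.0]
opening: 0.124
```

Emit:
drive_tool(
  deltas=[
    [0,0,0.2,0],
    [0,0,0,0],
  ],
)

```text
clock: 47.18
eef_pos: [403.7, -209.1, 65.2]
tcp_rot: [3.141, 0.001, 1.593]
contact_force: [-1.9, 3.4, 16.1]
opening: 0.129
```

```bash
python3 - <<'E'
from bar import *
go(403,-206,64,1.593);bar('s18')
E
```

```text
at [ 403.7 -209.1   65.2] yaw 1.593 F [-1.9  3.4 16.1] op 0.129 t 47.2
delta cm [ 0.31 -0.07  0.12] len 3 rows 0.08058141551205975 roll -0.0
53 [[ 398. -230.   93.]
 [ 401. -207.   97.]
 [ 406. -185.   99.]]
```

Emit:
drive_tool(
  deltas=[
    [0,0,0,0],
    [0,0,0,0],
    [0,0,0,0],
    [0,0,0,0],
    [0,0,-1,0],
    [0,0,-3,0],
    [0,0,-4,0],
    [0,0,-4,0],
    [0,0,-4,0],
    [0,0,0,0],
  ],
  jaw=0.72,
)

```text
clock: 48.07
eef_pos: [406.7, -210.5, 232.2]
tcp_rot: [3.132, 0.006, 1.593]
contact_force: [1.3, -0.8, -0.4]
opening: 0.279
```

```bash
python3 - <<'E'
from bar import *
q,d=bar('s19')
RK=(np.array([483.3,-206.5]),.022)
inrack(d,q,RK,'w');inrack(d,q,RK,'g')
p,dt=shot('top','t10')
W=cloud('top',dt);h=cv2.cvtColor(p,cv2.COLOR_RGB2HSV)
k=(h[...,0]>50)&(h[...,0]<85)&(h[...,1]>100);k[:255]=0;k[:,:325]=0;k[:,430:]=0;print('plate',np.argwhere(k).mean(0))
cv2.imwrite('pics/c15.png',cv2.resize(q[60:230,130:400,::-1],None,fx=2.9,fy=2.9,interpolation=cv2.INTER_CUBIC))
E
```

```text
25 [[ 398. -234.   92.]
 [ 407. -209.   95.]
 [ 409. -184.   97.]]
w 45 -46 41 [[-64.2, 39.7, 61.3], [-45.1, 45.2, 92.8], [-27.9, 47.4, 95.9]]
w 45 0 40 [[-19.1, 42.1, 60.4], [0.2, 45.2, 93.7], [17.4, 54.2, 96.1]]
w 45 46 45 [[28.4, 39.9, 54.3], [48.4, 44.4, 92.5], [63.6, 63.8, 95.8]]
w -45 -46 114 [[-60.0, -52.6, 56.1], [-44.4, -33.6, 75.3], [-30.6, -13.7, 94.8]]
w -45 0 124 [[-16.5, -55.3, 55.1], [-0.4, -34.7, 77.4], [15.6, -14.1, 95.6]]
w -45 46 38 [[28.4, -50.0, 54.6], [44.7, -44.3, 92.9], [65.4, -31.2, 94.9]]
g 45 -46 87 [[-50.6, 39.7, 56.0], [-44.9, 64.7, 73.5], [-39.2, 76.7, 81.4]]
g 45 0 80 [[-4.5, 41.9, 56.6], [1.0, 63.8, 73.2], [6.3, 77.3, 81.8]]
plate [267.28915663 359.31325301]
```

View pics/c15.png

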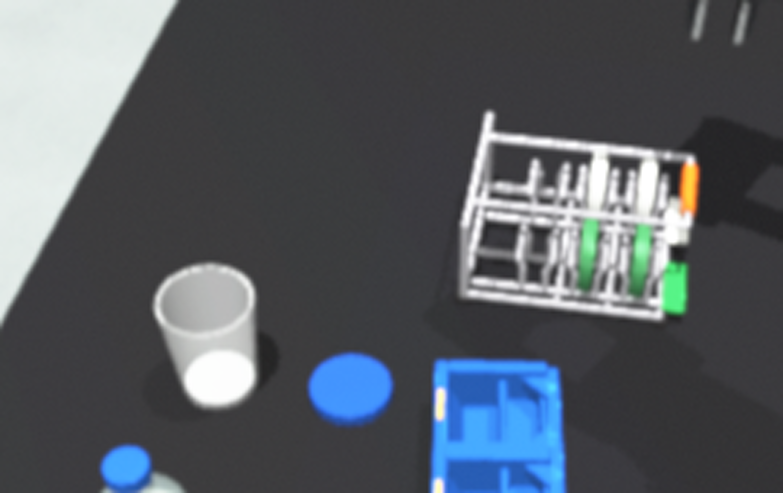

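```bash
python3 -c "
from rig import r,job
s=r.sense();print(s['clock'],s['contact_force']);print(job.sign_off())"
```

```text
48.1667 [-0.17183277 -0.68333987 -1.09874117]
the job is handed in; nothing more can be done
None
```

I racked all four discs, swung the hold-down frame down, and handed the job in at about 48 s. The sign-off gave no verdict.

- **Discs:** I tipped all four up, pinched them and stood them on edge: greens in left slots 1 and 2, whites in right slots 1 and 2. With the frame still up, their tops measured 81–82 mm and they sat within about 2 mm of the slot centres along the rack. A last check with the frame down showed the greens unchanged; the overhead frame wires muddied the whites' figures, but the picture shows them standing in their slots.
- **Frame:** I gripped it by its sleeve and lowered it until it met its stop at 16 N. Its wires then measured level at 93–94 mm, with the bar at about 92 mm.
- **Rest of the scene:** The gripper was clear of everything at the end. I never went near the bottle, beaker, wrench or blue look-alikes; the last picture shows the beaker upright, but the bottle was only partly in view and the wrench was outside it.

**What disagreed or went wrong:**
- The reported tool height put the fingertips about 30–40 mm lower than the cameras and contact showed. The first two presses therefore missed the disc, and I worked from contact after that.
- The rack had been knocked about 2 cm before my first placement, so I measured it again. A later rack fit was thrown off by the racked discs, so I went by its green plate and the frame's orange bar instead, which had not moved.
- Setting down the first disc, I pressed to about 66 N at the wrist before backing off. The limit is 120 N.

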